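# Lay out the lens-cleaning place

### The arm

A 7-joint arm with a two-finger parallel gripper is mounted at the origin on the work surface. World frame = base frame: x ahead of the robot, y to its left, z up, the work surface at z = 0. Lengths are in m, angles in rad, forces in N, time in s.
With the tool pointing down it reaches from about 0.425 to 0.925 m from the base axis. Payload 6.8 kg.
Tool frame: the origin (TCP) lies midway between the tips of the shut fingers; the grasp point (between the pads) lies 19 mm behind it; x points along the fingers, z is the direction in which the jaws open and shut, and the axes are right-handed (so a half turn about x gives the same grasp; the last joint's range is limited). The gripper opens to 85 mm and grips with 20 to 120 N. Pads are 22 mm wide; open, the fingers measure 114 mm over their backs; the gripper's body (76 mm by 85 mm) begins 54 mm behind the grasp point. The pads swing forward as they close: fully open they stand 13 mm farther back than shut.
Start: joints at [0.995, 0.477, 0.022, 1.555, -0.011, 1.109, -0.083], TCP at [0.304, -0.602, 0.231] pointing down, gripper open.
Joint ranges: [-2.96, 2.96], [-0.34, 2.1], [-1.41, 1.46], [0.24, 2.44], [-1.37, 4.51], [0.17, 1.92], [-2.96, 2.96]. Speed limits (rad/s): [2.39, 2.39, 3.14, 3.14, 3.14, 3.14, 3.14].

### API

Orientations are given as a unit quaternion [w, x, y, z].
In Python, from station import bot gives the robot as it stands. The module is installed in compiled form; this text tells all that it offers.
- The arm moves only by the shell command python3 -m jog 'ROWS' [FORCE]. ROWS is text: rows parted by semicolons, each of 7 numbers parted by spaces: the shift along the tool's x, y, z in mm, then the turn, a rotation vector about the tool's x, y, z in units of 6 degrees (1.0 is 6 degrees), then the finger opening in mm, from 0 to 85.4. A call has 1 to 5 rows; each row shifts and turns the commanded pose from where the row before left it, along the tool's axes as they then stand; what a row does not reach is not made up. A row lasts 1/10 s, in which the tool goes at most 50 mm and 8.59 degrees, less where a joint would pass 70% of its speed; a pose out of reach is approached as far as the arm can. A call with a gripper value outside its range is refused whole. The fingers move at their own pace and stop on an object; FORCE is the grip in N (left out, the last holds). Time passes only in rows, so rows that do not move let the fingers close. It gives the time, the measured TCP pose, the force and the opening at its end, in the units of the state.
- bot.get_obs(): the state, without advancing time (a new reading comes with each control period).
- bot.read_camera(name): name is "side" or "top"; returns (picture, depth): 384x512x3 uint8, red, green, blue; 384x512 float32, m along the optical axis (not along the pixel's ray), 0 where there is no reading.
- bot.calibration(name): a dict with "fx", "fy", "cx", "cy" (pixels), "T" (4x4, takes a point from camera to world coordinates). Camera axes: x right, y up, looking along -z (the intrinsics and any distortion apply to the point x, -y, -z); pixel columns grow to the right and rows downward; lengths in m; the calibration is good to about 2 mm. A picture is of the moment at which its call begins. calibration takes no time and is no camera call.
- bot.hand_in(): hands the job in, once; it reports no verdict.
The state is a dict: "t": time; "q": joint angles; "joint_vel": joint speeds; "joint_torque": joint torques, N m; "eef_pos": TCP position; "tool_rot": TCP orientation; "contact_force": force on the tool from outside, world axes, zero at the start; "torque": the same for the moment, N m; "gripper_width": opening from 0.0 (shut) to 1.0 (fully open).
Only numpy, scipy, OpenCV 4.12 (cv2) and the standard library are available. Lean on these libraries where they do the work, as an engineer would, in place of code of your own. Each camera call takes 0.05 s, during which the arm holds its last target.

### The job

Lay out the place for cleaning the microscope lenses: first put the white dish on the middle of the round metal stand, and then stand the long objective in the middle of the dish. Stand the bottle on the bench midway between the stand and the wooden slide box, the eyepiece directly behind the box (the side away from the robot) and the short objective directly in front of it (the clasp side), each squarely opposite the middle of that side with a gap of about 2 cm to the box. Keep everything upright, and leave the beaker, the jar and the tweezers where they are.

Things in the scene. Friction and masses are not known exactly. Their poses are not given: they have to be found in the camera images.
- dish_c (a point): Low round white porcelain dish, open at the top, loose: outside diameter 60 mm, height 16 mm, wall 3 mm, floor 4 mm thick (inside diameter 54 mm). The point is its centre, 8 mm above its underside; z is up.
- long_objective_c (a point): The longer and thicker of two metal microscope objectives, loose, standing on its wide mounting end with the tapered nose up: 62 mm tall, foot ring diameter 31 mm (lowest 7 mm), barrel diameter 29 mm up to 46 mm, then a cone that narrows to 10 mm at the top. The point is on its axis, 31 mm above its underside; z is up.
- short_objective_c (a point): The shorter and thinner of the two metal microscope objectives, loose, standing nose up: 34 mm tall, foot ring diameter 25 mm (lowest 7 mm), barrel diameter 23 mm up to 27 mm, then a cone that narrows to 10 mm at the top. The point is on its axis, 17 mm above its underside; z is up.
- eyepiece_c (a point): Black microscope eyepiece, loose, standing on its wide end: black body diameter 32 mm up to 34 mm, above it a short metal tube of diameter 23 mm, 48 mm tall in all. The point is on its axis, 24 mm above its underside; z is up.
- bottle_c (a point): Small brown glass dropper bottle with a paper band and a black dropper cap, loose, upright: body diameter 34 mm up to 46 mm, narrowing to a cap of diameter 21 mm, 76 mm tall in all. The point is on its axis, 38 mm above its underside; z is up.
- stand: Low round metal stand, fixed to the bench: diameter 90 mm, flat top 20 mm above the bench. The origin is the centre of its underside, on the bench; its y axis lies along the line to the slide box, whose centre is 290 mm away on one side or the other.
- slide_box: Square dark wooden slide box, shut, fixed to the bench: 90 mm by 90 mm, 36 mm tall, a small brass clasp on its front side. The origin is the centre of its underside, on the bench; x points out of its back (away from the robot, turned at most 0.25 rad from the world's x), so the clasp side at x = -45 mm is its front; y is to the left, z up.
- beaker: Bystander: small open glass beaker, loose, diameter 46 mm, 50 mm tall. The origin is the centre of its underside.
- jar: Bystander: green glass specimen jar with a white cap, loose, diameter 42 mm, 50 mm tall. The origin is the centre of its underside.
- tweezers: Bystander: steel tweezers lying flat, loose, about 118 mm long (along its y), 15 mm wide, 6 mm thick. The origin is on the bench below their middle.
Not all that is in view belongs to the job. Leave any purple or yellow look-alike of the part that bears long_objective_c alone.

How it is judged:
By the outcome, as a careful person would: the job done as asked, in the order asked, and still so for the second after the job is handed in, with the robot touching nothing.
It also fails if it takes over 122 s, if anything falls off the work surface, if the arm or the gripper's body presses on something with over 40 N, if the wrist force passes 120 N, or if a joint passes its speed limit or range.

## Working session

There is one attempt and no reset: what is moved stays moved. The work goes in short steps, Python scripts to look and compute and a shell command to move; the robot and the scene stay as the last step left them, time stands still between calls to the robot, and variables do not carry over. Pictures are saved under pics/ and viewed, and the job is handed in when it is done.

```bash
mkdir -p pics; ls; python3 - <<'E'
from station import bot
import cv2,numpy as np
np.set_printoptions(precision=4,suppress=True)
o=bot.get_obs();print(o)
for n in("side","top"):
    p,d=bot.read_camera(n);c=bot.calibration(n);print(n,c)
    cv2.imwrite(f"pics/{n}0.png",p[:,:,::-1]);np.save(f"{n}0.npy",d)
E
```

```text
pics
{'t': 0.0, 'q': array([ 0.9949,  0.4778,  0.0223,  1.5565, -0.0115,  1.1093, -0.0831]), 'joint_vel': array([ 0.0004,  0.0001,  0.0013,  0.0005,  0.0001, -0.0002, -0.    ]), 'joint_torque': array([ -0.0004, -59.6448,   1.6079, -28.1201,   0.0125,   0.0093,
        -0.    ]), 'eef_pos': array([ 0.3041, -0.602 ,  0.2303]), 'tool_rot': array([ 0.6017,  0.3708,  0.6029, -0.3702]), 'contact_force': array([-0.8487, -0.6075,  0.1554]), 'torque': array([-0.0483,  0.0099, -0.0173]), 'gripper_width': 0.9990602349286881}
side {'fx': 436.27378750401647, 'fy': 436.27378750401647, 'cx': 253.7662327844181, 'cy': 182.54238943669898, 'T': array([[-0.8266,  0.3823, -0.4131,  0.1242],
       [-0.5625, -0.5356,  0.6299,  0.7114],
       [ 0.0196,  0.753 ,  0.6577,  0.7342],
       [ 0.    ,  0.    ,  0.    ,  1.    ]])}
top {'fx': 450.310130014491, 'fy': 450.310130014491, 'cx': 254.8610150826061, 'cy': 192.11549659064357, 'T': array([[-0.03  ,  0.9986, -0.0435,  0.4719],
       [-0.9995, -0.0303, -0.0051,  0.0362],
       [-0.0064,  0.0434,  0.999 ,  1.5092],
       [ 0.    ,  0.    ,  0.    ,  1.    ]])}
```

View pics/top0.png

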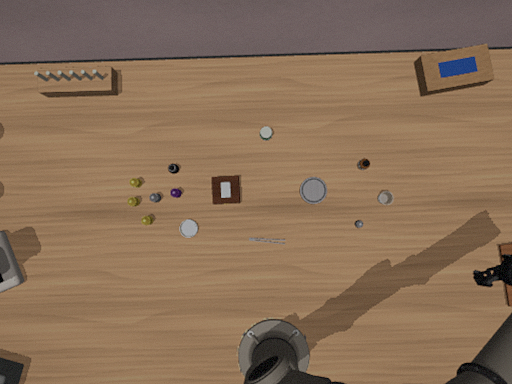

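View pics/side0.png

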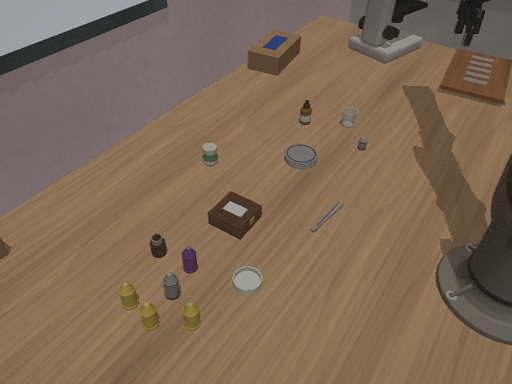

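```bash
cat > h.py <<'E'
import cv2,numpy as np
from station import bot
np.set_printoptions(precision=4,suppress=True)
def cloud(d,c):
    v,u=np.mgrid[0:384,0:512]
    x=(u-c['cx'])/c['fx']*d; y=-(v-c['cy'])/c['fy']*d
    P=np.stack([x,y,-d,np.ones_like(d)],-1)@c['T'].T
    P=P[...,:3]; P[d==0]=np.nan
    return P
def ray(c,u,v,z):
    r=c['T'][:3,:3]@np.array([(u-c['cx'])/c['fx'],-(v-c['cy'])/c['fy'],-1]); o=c['T'][:3,3]
    return o+r*(z-o[2])/r[2]
def proj(c,p):
    q=np.linalg.inv(c['T'])@np.append(p,1)
    return np.array([c['cx']+c['fx']*q[0]/-q[2],c['cy']-c['fy']*q[1]/-q[2]])
def cap(tag):
    out={}
    for n in("side","top"):
        p,d=bot.read_camera(n);cv2.imwrite(f"pics/{n}{tag}.png",p[:,:,::-1]);np.save(f"{n}{tag}.npy",d)
def crop(n,tag,u0,v0,w,h,s):
    im=cv2.imread(f"pics/{n}{tag}.png")[v0:v0+h,u0:u0+w]
    cv2.imwrite(f"pics/{n}{tag}_c{u0}_{v0}.png",cv2.resize(im,None,fx=s,fy=s,interpolation=cv2.INTER_CUBIC))
E
python3 - <<'E'
from h import *
for n in("top","side"):
    c=bot.calibration(n);P=cloud(np.load(f"{n}0.npy"),c);z=P[...,2]
    m=((z>0.004)&(z<0.12)&(P[...,0]>0.35)&(P[...,0]<0.95)&(abs(P[...,1])<0.5)).astype(np.uint8)
    t=P[(abs(z)<.02)&(P[...,0]>0.35)&(P[...,0]<0.95)&(abs(P[...,1])<0.5)]
    print(n,"table z",np.median(t[:,2]),t[:,2].std())
    k,l,s,_=cv2.connectedComponentsWithStats(m)
    for i in range(1,k):
        if s[i,4]<8: continue
        q=P[l==i]; print(s[i],q.mean(0),q.min(0),q.max(0))
crop("top","0",120,115,290,140,2.7)
crop("side","0",100,80,300,260,2.5)
E
```

```text
top table z 0.0008648716177885873 0.0036425045408564356
[396  66   9   7  14] [ 0.9357 -0.4594  0.0061] [ 0.927  -0.4708  0.0041] [ 0.9491 -0.4434  0.0091]
[110  69  10  26  94] [0.9143 0.4988 0.0374] [0.878  0.4926 0.0041] [0.9497 0.5    0.0777]
[326  72   3   5   9] [ 0.9273 -0.2108  0.0057] [ 0.9223 -0.215   0.0041] [ 0.9346 -0.2077  0.0103]
[345  72   8   8  19] [ 0.9227 -0.2824  0.0056] [ 0.9097 -0.2962  0.004 ] [ 0.9331 -0.2713  0.0081]
[309  74   6   8  14] [ 0.9178 -0.1593  0.0058] [ 0.9072 -0.1672  0.0043] [ 0.9302 -0.1503  0.0083]
[259  77   4   8  11] [0.9164 0.0133 0.0057] [0.9025 0.0082 0.0042] [0.9261 0.0188 0.0081]
[125  82   5   4   8] [0.9182 0.4653 0.0058] [0.9129 0.4582 0.0046] [0.9229 0.472  0.007 ]
[376  83  10   7  20] [ 0.879  -0.3905  0.0056] [ 0.872  -0.4055  0.0042] [ 0.892  -0.3751  0.0076]
[356  87   3   4   8] [ 0.8773 -0.3107  0.0058] [ 0.871  -0.3145  0.004 ] [ 0.8819 -0.3076  0.0091]
[133  89   5   4   8] [0.8943 0.4386 0.0057] [0.8877 0.4316 0.0041] [0.8986 0.4458 0.0088]
[210  89   5   4   8] [0.886  0.1791 0.0058] [0.8801 0.1716 0.0041] [0.8905 0.18
[... 12553 characters left out ...]
82 0.3198 0.0308] [0.6073 0.2986 0.0047] [0.6385 0.3317 0.0505]
[181 246  17  26 324] [0.5369 0.3135 0.036 ] [0.5274 0.294  0.0044] [0.5571 0.3233 0.064 ]
[232 266  30  28 364] [0.4244 0.2718 0.0103] [0.3939 0.2405 0.004 ] [0.4533 0.3007 0.0183]
[163 272  17  27 356] [0.5231 0.3818 0.0362] [0.5128 0.3624 0.0041] [0.5425 0.3917 0.063 ]
[246 275  13   9  36] [0.4176 0.2583 0.005 ] [0.4068 0.2493 0.004 ] [0.4286 0.2683 0.0069]
[118 282  20  28 385] [0.5737 0.4441 0.036 ] [0.5649 0.4258 0.004 ] [0.5926 0.4557 0.0644]
[139 302  20  28 400] [0.5118 0.4527 0.037 ] [0.503  0.4338 0.0042] [0.5323 0.4635 0.0642]
[182 302  18  28 386] [0.4495 0.4097 0.0372] [0.4397 0.3901 0.0041] [0.4679 0.4194 0.0642]
```

```bash
cat >> h.py <<'E'
from scipy.optimize import least_squares
def sdpoly(rz,prof):
    # unsigned distance to polyline, rz Nx2
    d=np.full(len(rz),9.)
    for a,b in zip(prof[:-1],prof[1:]):
        a=np.array(a);b=np.array(b);t=np.clip(((rz-a)@(b-a))/((b-a)@(b-a)),0,1)
        d=np.minimum(d,np.linalg.norm(rz-a-t[:,None]*(b-a),axis=1))
    return d
PR={'dish':[(.030,0),(.030,.016),(.027,.016),(.027,.004),(0,.004)],
'long':[(.0155,0),(.0155,.007),(.0145,.007),(.0145,.046),(.005,.062),(0,.062)],
'short':[(.0125,0),(.0125,.007),(.0115,.007),(.0115,.027),(.005,.034),(0,.034)],
'eye':[(.016,0),(.016,.034),(.0115,.034),(.0115,.048),(0,.048)],
'bottle':[(.017,0),(.017,.046),(.0105,.055),(.0105,.076),(0,.076)],
'jar':[(.021,0),(.021,.05),(0,.05)],'beaker':[(.023,0),(.023,.05)],
'stand':[(.045,0),(.045,.020),(0,.020)]}
def fitrev(P,name,xy,z0=0.,rad=None,lo=None):
    pr=[(r/1,z+z0) for r,z in PR[name]]
    R=max(r for r,z in pr)
    lo=z0+.003 if lo is None else lo
    Q=P.reshape(-1,3);Q=Q[~np.isnan(Q[:,0])]
    xy=np.array(xy,float)
    for it in range(4):
        r=np.linalg.norm(Q[:,:2]-xy,axis=1)
        S=Q[(r<R+.008)&(Q[:,2]>lo)&(Q[:,2]<pr[-1][1]+.015+ (0.015 if name=='dish' else 0))]
        f=lambda p:sdpoly(np.c_[np.linalg.norm(S[:,:2]-p,axis=1),S[:,2]],pr)
        o=least_squares(f,xy,loss='soft_l1',f_scale=.002);xy=o.x
    return xy,len(S),np.median(f(xy))
def fitbox(P,p0):
    Q=P.reshape(-1,3);Q=Q[~np.isnan(Q[:,0])];p=np.array(p0,float)
    for it in range(4):
        r=np.linalg.norm(Q[:,:2]-p[:2],axis=1);S=Q[(r<.075)&(Q[:,2]>.005)&(Q[:,2]<.05)]
        def f(p):
            c,s=np.cos(p[2]),np.sin(p[2]);d=S[:,:2]-p[:2]
            q=np.abs(np.c_[c*d[:,0]+s*d[:,1],-s*d[:,0]+c*d[:,1]])-.045
            q=np.c_[q,S[:,2]-.036]
            return np.abs(np.linalg.norm(np.maximum(q,0),axis=1)+np.minimum(q.max(1),0))
        p=least_squares(f,p,loss='soft_l1',f_scale=.002).x
    return p,len(S),np.median(f(p))
G={'dish':(.424,.272),'long':(.525,.378),'short':(.421,-.29),'eye':(.62,.316),'bottle':(.614,-.308),'jar':(.727,.007),'beaker':(.504,-.38),'stand':(.536,-.147)}
E
python3 - <<'E'
from h import *
for n in("top","side"):
    P=cloud(np.load(f"{n}0.npy"),bot.calibration(n))
    print(n)
    for k in G: print(k,*fitrev(P,k,G[k]))
    print('box',*fitbox(P,(.545,.145,0.)))
E
```

```text
top
dish [0.4263 0.2684] 238 0.0017397389681876908
long [0.5283 0.376 ] 103 0.000984383175660723
short [ 0.4202 -0.294 ] 68 0.0011795022155184874
eye [0.6242 0.3146] 110 0.001462484507573223
bottle [ 0.6173 -0.3161] 130 0.0013556588367105355
jar [0.7324 0.003 ] 165 0.002111751701995526
beaker [ 0.5019 -0.3741] 192 0.004659408659924055
stand [ 0.5358 -0.1471] 641 0.002175662388158379
box [0.5464 0.1399 0.0259] 860 0.0024791225490332636
side
dish [0.424 0.272] 540 0.0007040796139257174
long [0.5301 0.376 ] 358 0.0006758082571041192
short [ 0.4228 -0.2945] 94 0.0008550896269275436
eye [0.6249 0.3144] 309 0.0006555627545665483
bottle [ 0.6195 -0.3159] 221 0.0011734229604103454
jar [0.7332 0.0031] 311 0.0012938975384457277
beaker [ 0.5062 -0.3796] 269 0.0025734737178924813
stand [ 0.5388 -0.1478] 673 0.0009361064551791157
box [0.5483 0.142  0.0205] 1562 0.0007815551337912244
```

View pics/side0_c100_80.png

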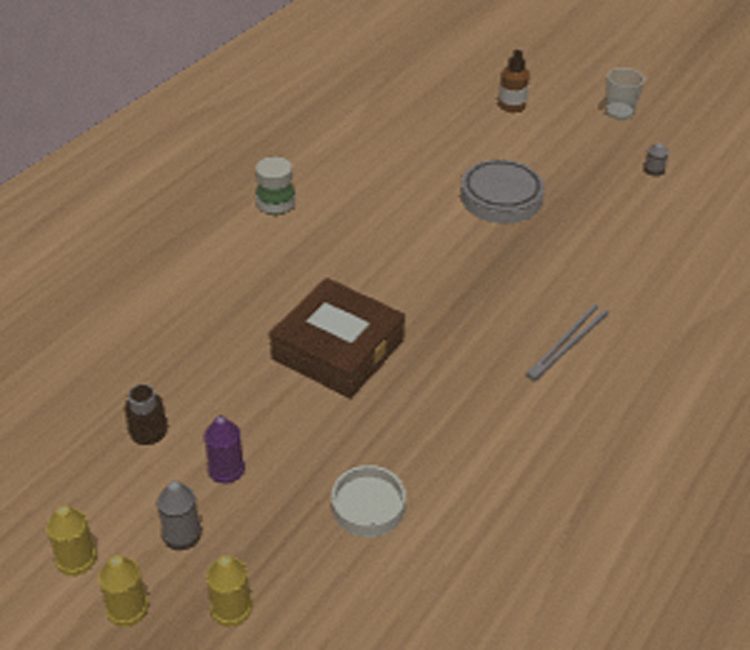

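View pics/top0_c120_115.png

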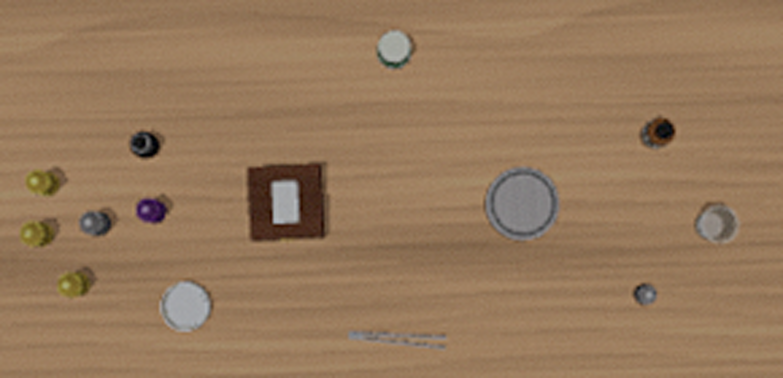

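```bash
cat >> h.py <<'E'
from scipy.spatial.transform import Rotation as Ro
RT=np.array([[0,-1,0],[0,0,1],[-1,0,0.]])  # cols: tool x down, y=-X, z=+Y
def rot(o): w,x,y,z=o['tool_rot'];return Ro.from_quat([x,y,z,w]).as_matrix()
def go(xyz=None,R=None):
    o=bot.get_obs();A=rot(o);print('t',round(o['t'],2),'tcp',o['eef_pos'],'g',round(o['gripper_width'],3),'F',o['contact_force'],'j7',o['q'][6])
    R=RT if R is None else R
    rv=Ro.from_matrix(A.T@R).as_rotvec();print('turn units',rv/np.radians(6))
    if xyz is not None: print('tool mm (now)',A.T@(np.array(xyz)-o['eef_pos'])*1000,'(after align)',R.T@(np.array(xyz)-o['eef_pos'])*1000)
E
python3 - <<'E'
from h import *
go((.424,.272,.2)); print(rot(bot.get_obs()))
go((.424,.272,.2),RT@np.diag([1,-1,-1]))
E
```

```text
t 0.1 tcp [ 0.3041 -0.602   0.2304] g 1.0 F [-0.9725  0.2961 -0.4471] j7 -0.08307322851542583
turn units [-25.5326  -0.0065  -0.0204]
tool mm (now) [  31.5459  501.1368 -726.0094] (after align) [  30.4279 -119.8783  874.0287]
[[-0.0008  0.8926  0.4509]
 [ 0.0014  0.4509 -0.8926]
 [-1.     -0.0001 -0.0016]]
t 0.1 tcp [ 0.3041 -0.602   0.2304] g 1.0 F [-0.9725  0.2961 -0.4471] j7 -0.08307322851542583
turn units [ 4.4673 -0.0149  0.0048]
tool mm (now) [  31.5459  501.1368 -726.0094] (after align) [  30.4279  119.8783 -874.0287]
```

```bash
sed -i 's/^RT=.*/RT=np.array([[0,1,0],[0,0,-1],[-1,0,0.]])/' h.py
python3 -m jog '0 20 -45 1.2 0 0 85; 0 20 -45 1.2 0 0 85; 0 20 -45 1.2 0 0 85; 0 0 -45 0.867 0 0 85; 0 30 -30 0 0 0 85' 40
python3 -m jog '0 30 -40 0 0 0 85; 0 30 -40 0 0 0 85; 0 30 -40 0 0 0 85; 0 20 -45 0 0 0 85; 0 0 -49 0 0 0 85'
python3 - <<'E'
from h import *
go((.425,.271,.08))
E
```

```text
t: 0.6
eef_pos: [0.3374, -0.3786, 0.2306]
tool_rot: [-0.497, -0.501, -0.5, 0.502]
contact_force: [0.2, -1.1, -0.6]
gripper_width: 0.998
t: 1.1
eef_pos: [0.4537, -0.1649, 0.2313]
tool_rot: [0.501, 0.5, 0.5, -0.499]
contact_force: [1.0, -0.0, 0.5]
gripper_width: 0.999
t 1.1 tcp [ 0.4537 -0.1649  0.2313] g 0.999 F [ 0.9546 -0.0158  0.4839] j7 -1.3786276662554946
turn units [ 0.0118 -0.002  -0.0146]
tool mm (now) [ 151.3295  -28.4319 -435.9529] (after align) [ 151.2824  -28.7371 -435.9492]
```

```bash

python3 -m jog '0 0 -45 0 0 0 85; 0 0 -45 0 0 0 85; 0 0 -45 0 0 0 85; 0 0 -45 0 0 0 85; 0 0 -45 0 0 0 85'
python3 -m jog '0 0 -45 0 0 0 85; 0 0 -45 0 0 0 85; 0 0 -45 0 0 0 85; 0 -10 -45 0 0 0 85; 30 -19 -10 0 0 0 85'
python3 -m jog '30 0 0 0 0 0 85; 30 0 0 0 0 0 85;30 0 0 0 0 0 85; 0 0 0 0 0 0 85; 0 0 0 0 0 0 85'
python3 - <<'E'
from h import *
go((.425,.271,.08))
cap('1');crop('side','1',150,160,200,180,3)
E
```

```text
t: 1.6
eef_pos: [0.4509, 0.0595, 0.2313]
tool_rot: [-0.5, -0.5, -0.5, 0.5]
contact_force: [0.9, -0.6, 0.1]
gripper_width: 0.996
t: 2.1
eef_pos: [0.4241, 0.2553, 0.2042]
tool_rot: [0.501, 0.502, 0.502, -0.495]
contact_force: [-0.2, -0.1, -1.4]
gripper_width: 0.997
t: 2.6
eef_pos: [0.4223, 0.2478, 0.1115]
tool_rot: [-0.5, -0.5, -0.5, 0.5]
contact_force: [0.7, 0.8, -0.4]
gripper_width: 0.999
t 2.6 tcp [0.4223 0.2478 0.1115] g 0.999 F [ 0.7168  0.8483 -0.3647] j7 -2.443303876712538
turn units [0.0016 0.0046 0.0104]
tool mm (now) [ 31.4363   2.7564 -23.2025] (after align) [ 31.4505   2.7183 -23.1878]
```

View pics/side1_c150_160.png

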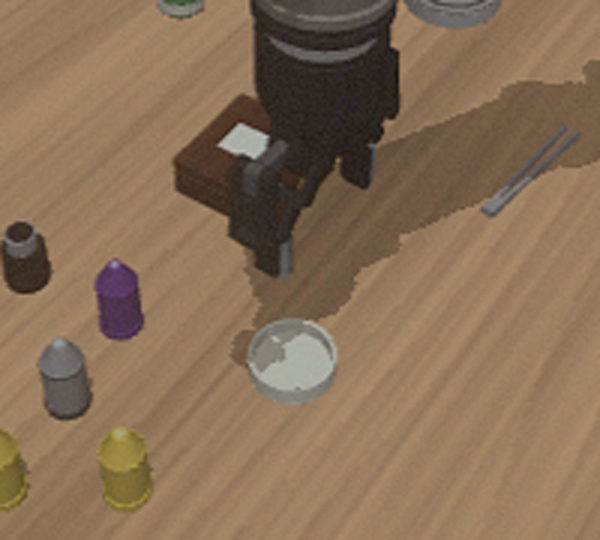

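```bash

python3 -m jog '0 3 -23 0 0 0 85; 20 0 0 0 0 0 85; 30 0 0 0 0 0 85; 30 0 0 0 0 0 85; 0 0 0 0 0 0 85'
python3 -m jog '0 0 0 0 0 0 85; 0 0 0 0 0 0 85'
python3 - <<'E'
from h import *
go((.425,.271,.0))
cap('2');crop('side','2',150,160,200,180,3)
E
```

```text
t: 3.2
eef_pos: [0.4245, 0.2699, 0.0299]
tool_rot: [-0.5, -0.499, -0.5, 0.501]
contact_force: [-1.0, -0.8, -0.8]
gripper_width: 0.995
t: 3.4
eef_pos: [0.4268, 0.2718, 0.0333]
tool_rot: [0.5, 0.501, 0.5, -0.499]
contact_force: [-0.6, 0.2, -0.0]
gripper_width: 0.995
t 3.4 tcp [0.4268 0.2718 0.0333] g 0.995 F [-0.6018  0.2025 -0.0311] j7 -2.5672041104102186
turn units [-0.003  -0.018  -0.0264]
tool mm (now) [33.29   -1.8899  0.861 ] (after align) [33.2966 -1.798   0.7976]
```

View pics/side2_c150_160.png

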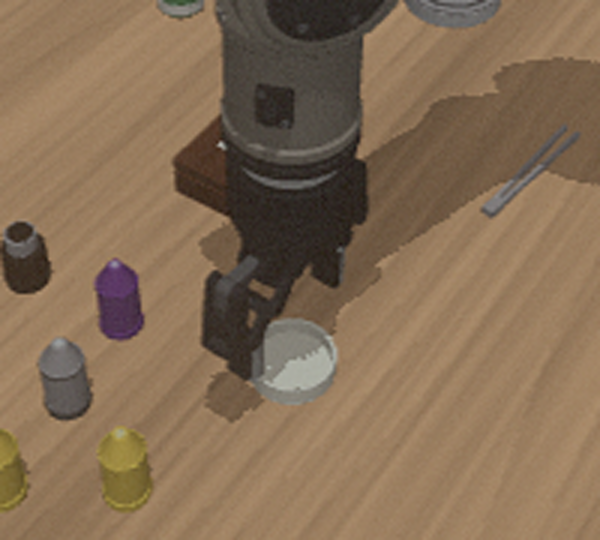

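```bash

python3 -m jog '15 0 0 0 0 0 85; 16 0 0 0 0 0 85; 0 0 0 0 0 0 65; 0 0 0 0 0 0 65; 0 0 0 0 0 0 50' 30
python3 -m jog '0 0 0 0 0 0 50; 0 0 0 0 0 0 50; 0 0 0 0 0 0 50; 0 0 0 0 0 0 50; 0 0 0 0 0 0 50'
python3 - <<'E'
from h import *
go((.425,.271,.0))
cap('3');crop('side','3',150,160,200,180,3)
E
```

```text
t: 4.0
eef_pos: [0.426, 0.2713, 0.0018]
tool_rot: [0.5, 0.501, 0.5, -0.5]
contact_force: [-1.6, -1.3, 5.9]
gripper_width: 0.687
t: 4.5
eef_pos: [0.426, 0.2712, 0.0018]
tool_rot: [0.5, 0.501, 0.5, -0.5]
contact_force: [-3.0, -0.2, 5.2]
gripper_width: 0.686
t 4.5 tcp [0.426  0.2712 0.0018] g 0.686 F [-3.031  -0.1521  5.1523] j7 -2.601239937189779
turn units [-0.0025 -0.0062 -0.0136]
tool mm (now) [ 1.7717 -0.9954  0.2186] (after align) [ 1.7733 -0.993   0.2172]
```

View pics/side3_c150_160.png

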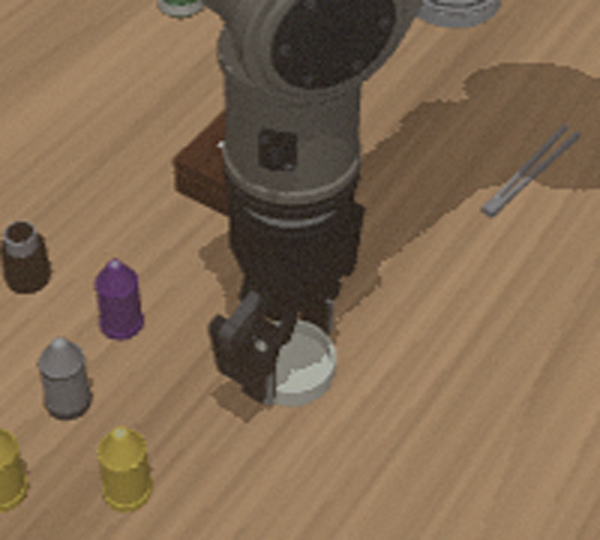

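```bash

python3 -m jog '-20 0 0 0 0 0 50; -30 0 0 0 0 0 50; -40 0 0 0 0 0 50; -30 5 10 0 0 0 50; 0 12 30 0 0 0 50'
python3 -m jog '0 12 40 0 0 0 50; 0 12 45 0 0 0 50; 0 12 45 0 0 0 50; 0 12 45 0 0 0 50; 0 12 45 0 0 0 50'
python3 -m jog '0 12 45 0 0 0 50; 0 12 45 0 0 0 50; 0 12 40 0 0 0 50; 0 2 20 0 0 0 50; 0 0 0 0 0 0 50'
python3 - <<'E'
from h import *
go((.5408,-.148,.024))
cap('4');crop('side','4',220,80,200,180,3)
E
```

```text
t: 5.1
eef_pos: [0.4445, 0.2356, 0.1259]
tool_rot: [0.502, 0.502, 0.501, -0.495]
contact_force: [0.5, -0.3, -0.2]
gripper_width: 0.687
t: 5.6
eef_pos: [0.503, 0.009, 0.1216]
tool_rot: [0.5, 0.5, 0.5, -0.499]
contact_force: [1.2, 0.6, -0.6]
gripper_width: 0.689
t: 6.1
eef_pos: [0.5406, -0.1437, 0.1212]
tool_rot: [-0.499, -0.501, -0.498, 0.502]
contact_force: [0.5, 0.5, -1.4]
gripper_width: 0.689
t 6.1 tcp [ 0.5406 -0.1437  0.1212] g 0.689 F [ 0.4878  0.4795 -1.3738] j7 -1.5925241913064943
turn units [-0.0609  0.0176 -0.012 ]
tool mm (now) [97.1928  0.0766  4.1362] (after align) [97.1848  0.1716  4.3159]
```

View pics/side4_c220_80.png

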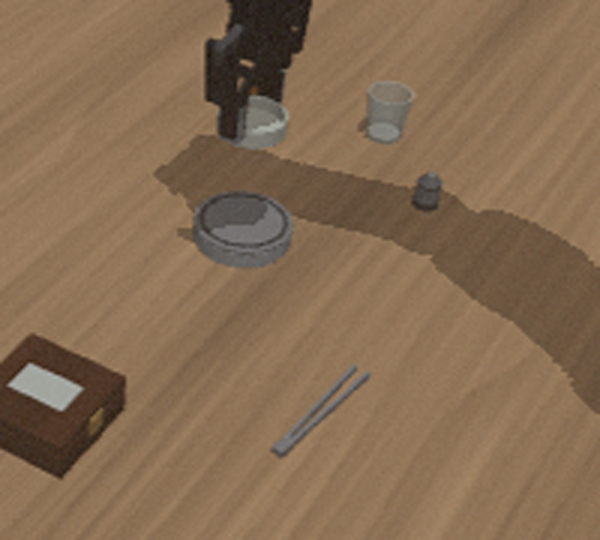

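```bash

python3 -m jog '20 0 0 0 0 0 50; 30 0 0 0 0 0 50; 20 0 4 0 0 0 50; 0 0 0 0 0 0 50; 0 0 0 0 0 0 50'
python3 - <<'E'
from h import *
go((.5408,-.148,.022))
cap('5');crop('side','5',240,100,120,100,5)
P=cloud(np.load("side5.npy"),bot.calibration("side"))
z=bot.get_obs()['eef_pos'][2]-.0018
for zz in(z-.003,z,z+.003): print(zz,fitrev(P,'dish',(.539,-.148),z0=zz))
E
```

```text
t: 6.7
eef_pos: [0.5407, -0.1415, 0.0509]
tool_rot: [0.5, 0.5, 0.501, -0.499]
contact_force: [0.3, 0.8, -0.6]
gripper_width: 0.689
t 6.7 tcp [ 0.5407 -0.1415  0.0509] g 0.689 F [ 0.2846  0.7876 -0.6001] j7 -1.6296611100994411
turn units [ 0.0192 -0.007  -0.0004]
tool mm (now) [28.8963  0.0731  6.4721] (after align) [28.901   0.0873  6.4508]
0.04697743454839652 (array([ 0.5378, -0.1392]), 272, np.float64(0.0013482402487218492))
0.049977434548396524 (array([ 0.5377, -0.1395]), 214, np.float64(0.0011851249493233696))
0.052977434548396526 (array([ 0.5376, -0.14  ]), 170, np.float64(0.0014426394791564202))
```

View pics/side5_c240_100.png

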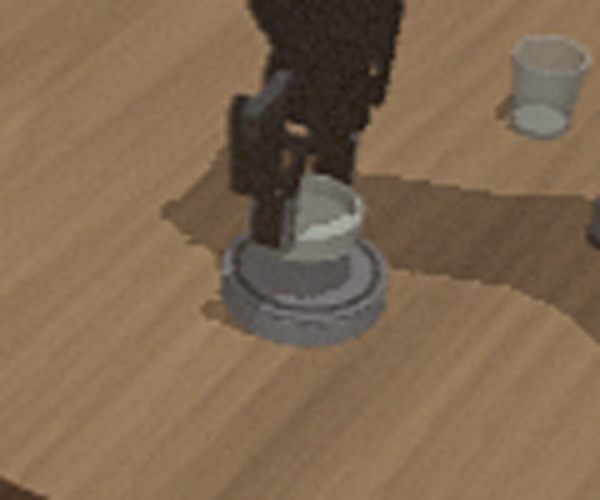

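```bash

python3 -m jog '0 1 7.5 0 0 0 50; 12 0 0 0 0 0 50; 12 0 0 0 0 0 50; 0 0 0 0 0 0 50; 0 0 0 0 0 0 50'
python3 -m jog '2 0 0 0 0 0 50; 0 0 0 0 0 0 50; 0 0 0 0 0 0 50'
python3 - <<'E'
from h import *
go((.541,-.149,.022))
E
```

```text
t: 7.3
eef_pos: [0.5409, -0.1504, 0.0255]
tool_rot: [0.5, 0.5, 0.501, -0.5]
contact_force: [0.3, 0.4, -0.8]
gripper_width: 0.69
t: 7.6
eef_pos: [0.5417, -0.1506, 0.0245]
tool_rot: [0.5, 0.5, 0.5, -0.5]
contact_force: [0.4, 0.1, -0.0]
gripper_width: 0.687
t 7.6 tcp [ 0.5417 -0.1506  0.0245] g 0.687 F [ 0.3775  0.0721 -0.0031] j7 -1.6321856221975943
turn units [ 0.0007  0.0004 -0.0035]
tool mm (now) [ 2.4819 -0.651  -1.6077] (after align) [ 2.4822 -0.6502 -1.6076]
```

```bash

python3 -m jog '1 0 -1.5 0 0 0 50; 1 0 0 0 0 0 50; 0 0 0 0 0 0 50; 0 0 0 0 0 0 50'
python3 -m jog '0.8 0 0 0 0 0 50; 0 0 0 0 0 0 50; 0 0 0 0 0 0 50'

```

```text
t: 8.0
eef_pos: [0.5414, -0.1491, 0.0223]
tool_rot: [0.5, 0.5, 0.5, -0.5]
contact_force: [0.8, 0.2, 0.2]
gripper_width: 0.684
t: 8.3
eef_pos: [0.5416, -0.1492, 0.0219]
tool_rot: [0.5, 0.5, 0.5, -0.5]
contact_force: [-0.9, 0.5, 4.5]
gripper_width: 0.687
```

Contact. Release, retreat, check.

```bash

python3 -m jog '0 0 0 0 0 0 66; 0 0 0 0 0 0 75; 0 0 0 0 0 0 85; 0 0 0 0 0 0 85; -20 0 0 0 0 0 85'
python3 -m jog '-40 0 0 0 0 0 85; -40 0 0 0 0 0 85; -40 0 -40 0 0 0 85; 0 0 -45 0 0 0 85; 0 0 -45 0 0 0 85'
python3 - <<'E'
from h import *
cap('6');crop('side','6',240,100,120,100,5)
for n in('top','side'):
    P=cloud(np.load(f"{n}6.npy"),bot.calibration(n))
    print(n,fitrev(P,'dish',(.539,-.148),z0=.02)); 
    print(fitrev(P,'stand',(.539,-.148)))
E
```

```text
t: 8.8
eef_pos: [0.5395, -0.1488, 0.0396]
tool_rot: [0.499, 0.499, 0.501, -0.501]
contact_force: [-0.9, 0.7, -0.3]
gripper_width: 0.996
t: 9.3
eef_pos: [0.5423, -0.023, 0.1585]
tool_rot: [0.5, 0.501, 0.499, -0.5]
contact_force: [0.7, 0.1, -0.5]
gripper_width: 0.994
top (array([ 0.5399, -0.1503]), 227, np.float64(0.0019834807380088304))
(array([ 0.5408, -0.1559]), 497, np.float64(0.003349922017968448))
side (array([ 0.5395, -0.1479]), 272, np.float64(0.0007648817979052525))
(array([ 0.539 , -0.1478]), 662, np.float64(0.0018478374832475893))
```

View pics/side6_c240_100.png

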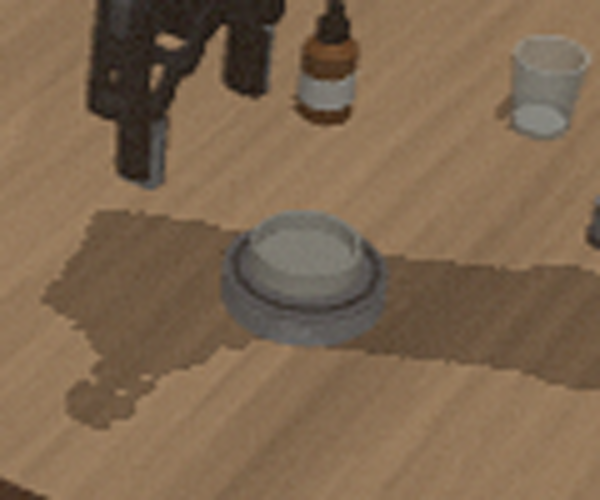

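```bash

python3 -m jog '0 0 -45 0 0 0 50; 0 0 -45 0 0 0 50; 0 -2 -45 0 0 0 50; 0 -5 -45 0 0 0 50; 0 -5 -45 0 0 0 50' 40
python3 -m jog '0 0 -45 0 0 0 50; 0 0 -45 0 0 0 50; 0 0 -45 0 0 0 50; 0 0 -28 0 0 0 50; 0 0 0 0 0 0 50'
python3 -m jog '0 0 0 0 0 0 50; 0 0 0 0 0 0 50'
python3 - <<'E'
from h import *
go((.530,.3755,.10))
cap('7');crop('side','7',110,190,160,150,4)
E
```

```text
t: 9.9
eef_pos: [0.5293, 0.2024, 0.1567]
tool_rot: [-0.5, -0.5, -0.5, 0.5]
contact_force: [0.6, -0.2, -0.5]
gripper_width: 0.583
t: 10.4
eef_pos: [0.5276, 0.3697, 0.1567]
tool_rot: [0.501, 0.499, 0.503, -0.498]
contact_force: [-0.2, -0.8, -0.2]
gripper_width: 0.582
t: 10.6
eef_pos: [0.5301, 0.3621, 0.1564]
tool_rot: [-0.5, -0.5, -0.499, 0.501]
contact_force: [0.6, -0.9, 0.4]
gripper_width: 0.584
t 10.6 tcp [0.5301 0.3621 0.1564] g 0.584 F [ 0.6387 -0.8854  0.3963] j7 -2.4823598341783852
turn units [-0.0192  0.0167  0.0019]
tool mm (now) [ 56.3931  -0.124  -13.5123] (after align) [ 56.4166  -0.1082 -13.4139]
```

View pics/side7_c110_190.png

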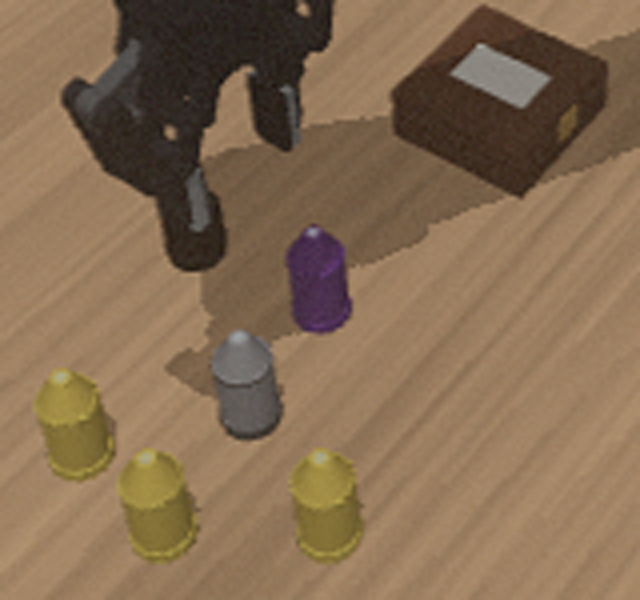

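```bash

python3 -m jog '0 0 -13.5 0 0 0 50; 25 0 0 0 0 0 50; 25 0 0 0 0 0 50; 0 0 0 0 0 0 50; 0 0 0 0 0 0 50'
python3 - <<'E'
from h import *
go((.530,.3755,.02))
cap('8');crop('side','8',110,190,160,150,4);crop('top','8',110,150,100,90,6)
E
```

```text
t: 11.2
eef_pos: [0.5294, 0.378, 0.107]
tool_rot: [-0.5, -0.5, -0.5, 0.5]
contact_force: [-0.0, -0.1, 0.6]
gripper_width: 0.588
t 11.2 tcp [0.5294 0.378  0.107 ] g 0.588 F [-0.0277 -0.1172  0.6189] j7 -2.5242919349749506
turn units [-0.0004  0.0008  0.0052]
tool mm (now) [87.0308  0.6108  2.5012] (after align) [87.0309  0.5631  2.5084]
```

View pics/side8_c110_190.png

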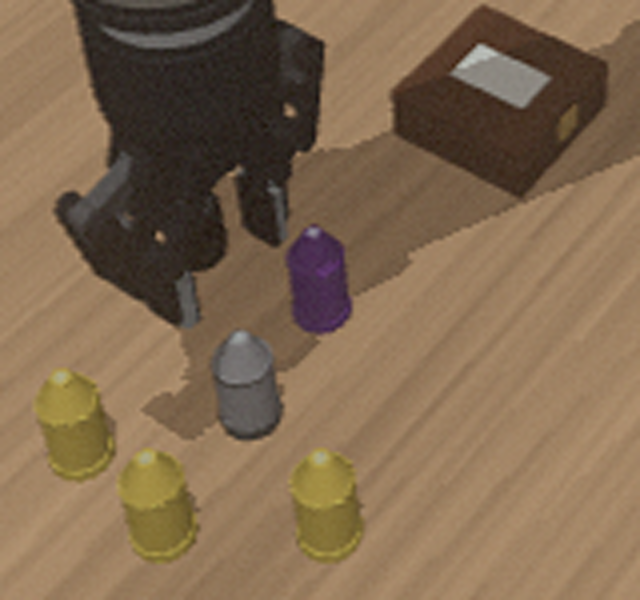

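```bash

python3 -m jog '20 0 0 0 0 0 50; 20 0 2 0 0 0 50; 0 0 0 0 0 0 50'
python3 - <<'E'
from h import *
go((.530,.3755,.02))
E
python3 -m jog '20 0 0 0 0 0 50; 20 0 0 0 0 0 50; 5 0 0 0 0 0 50; 0 0 0 0 0 0 50'
python3 - <<'E'
from h import *
go((.530,.3755,.02))
cap('9');crop('side','9',110,190,160,150,4)
E
```

```text
t: 11.6
eef_pos: [0.5288, 0.3746, 0.0657]
tool_rot: [-0.5, -0.499, -0.5, 0.501]
contact_force: [-0.3, -0.2, -0.3]
gripper_width: 0.585
t 11.6 tcp [0.5288 0.3746 0.0657] g 0.585 F [-0.3475 -0.2111 -0.267 ] j7 -2.5432373138648243
turn units [-0.0035  0.0189  0.0181]
tool mm (now) [45.7423  1.2549 -0.9646] (after align) [45.7464  1.1687 -0.8738]
t: 12.0
eef_pos: [0.5297, 0.3759, 0.0225]
tool_rot: [0.5, 0.5, 0.5, -0.5]
contact_force: [0.8, -0.1, 1.2]
gripper_width: 0.584
t 12.0 tcp [0.5297 0.3759 0.0225] g 0.584 F [ 0.7796 -0.1314  1.1634] j7 -2.567179416545439
turn units [-0.0014 -0.0011 -0.0013]
tool mm (now) [2.5097 0.2831 0.4185] (after align) [2.5097 0.2834 0.4183]
```

View pics/side9_c110_190.png

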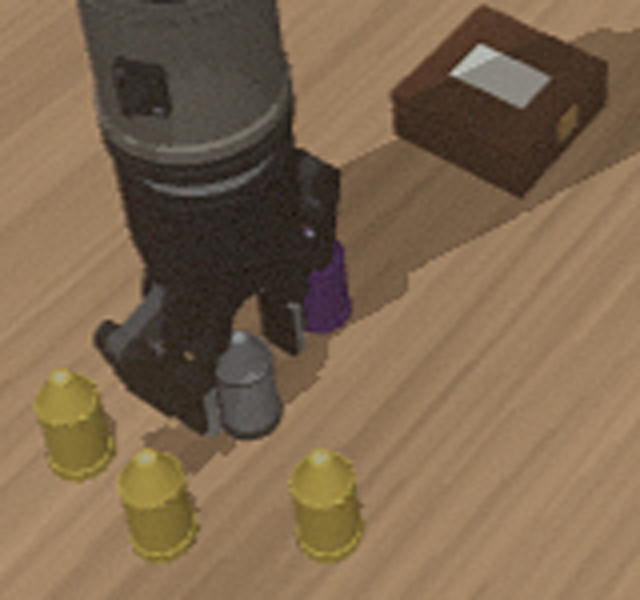

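```bash

python3 -m jog '0 0 0 0 0 0 40; 0 0 0 0 0 0 30; 0 0 0 0 0 0 20; 0 0 0 0 0 0 20; 0 0 0 0 0 0 20' 40
python3 -m jog '0 0 0 0 0 0 20; -20 0 0 0 0 0 20; -20 0 0 0 0 0 20; 0 0 0 0 0 0 20;0 0 0 0 0 0 20'
python3 - <<'E'
from h import *
go((.530,.3755,.02))
cap('10');crop('side','10',110,190,160,150,4)
P=cloud(np.load("side10.npy"),bot.calibration("side"))
for z in(.033,.036,.039,.042): print(z,fitrev(P,'long',(.53,.376),z0=z))
E
```

```text
t: 12.6
eef_pos: [0.5301, 0.3762, 0.023]
tool_rot: [0.5, 0.501, 0.5, -0.499]
contact_force: [-1.0, -0.9, 6.2]
gripper_width: 0.327
t: 13.1
eef_pos: [0.5295, 0.3755, 0.0617]
tool_rot: [0.5, 0.5, 0.5, -0.5]
contact_force: [-0.1, 0.3, -1.3]
gripper_width: 0.324
t 13.1 tcp [0.5295 0.3755 0.0617] g 0.324 F [-0.0577  0.3248 -1.2566] j7 -2.546352753588965
turn units [-0.0007  0.0001 -0.0025]
tool mm (now) [41.6812  0.5074  0.0327] (after align) [41.6811  0.5184  0.0331]
0.033 (array([0.5274, 0.3736]), 468, np.float64(0.0024112599453584432))
0.036 (array([0.528 , 0.3736]), 486, np.float64(0.001908770535742336))
0.039 (array([0.5285, 0.3733]), 472, np.float64(0.0019617755599123116))
0.042 (array([0.5284, 0.3723]), 454, np.float64(0.0025337483506001467))
```

View pics/side10_c110_190.png

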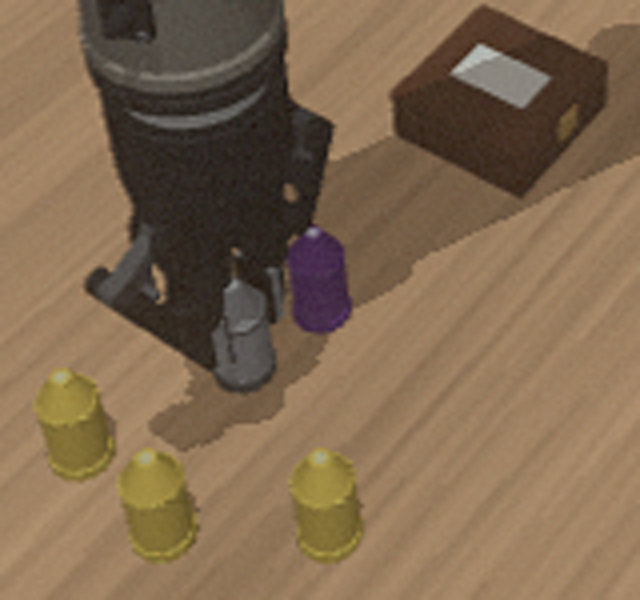

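```bash

python3 -m jog '-40 0 0 0 0 0 20; -40 0 0 0 0 0 20; -15 0 20 0 0 0 20; 0 0 45 0 0 0 20; 0 0 45 0 0 0 20'
python3 -m jog '0 0 45 0 0 0 20; 0 2 45 0 0 0 20; 0 2 45 0 0 0 20; 0 2 45 0 0 0 20; 0 2 45 0 0 0 20'
python3 -m jog '0 2 45 0 0 0 20; 0 0 45 0 0 0 20; 0 0 45 0 0 0 20; 0 0 40 0 0 0 20; 0 0 0 0 0 0 20'
python3 -m jog '0 0 0 0 0 0 20; 0 0 0 0 0 0 20'
python3 - <<'E'
from h import *
go((.539,-.149,.07))
E
```

```text
t: 13.7
eef_pos: [0.5289, 0.2652, 0.1564]
tool_rot: [0.5, 0.499, 0.501, -0.499]
contact_force: [0.4, -1.0, -1.2]
gripper_width: 0.324
t: 14.2
eef_pos: [0.5367, 0.0387, 0.1559]
tool_rot: [-0.5, -0.5, -0.5, 0.5]
contact_force: [1.8, 0.8, -0.8]
gripper_width: 0.328
t: 14.7
eef_pos: [0.5378, -0.142, 0.1555]
tool_rot: [-0.498, -0.501, -0.497, 0.504]
contact_force: [-0.4, -0.0, -1.7]
gripper_width: 0.326
t: 14.9
eef_pos: [0.5392, -0.1328, 0.1562]
tool_rot: [0.5, 0.5, 0.501, -0.5]
contact_force: [0.5, 0.7, -1.9]
gripper_width: 0.325
t 14.9 tcp [ 0.5392 -0.1328  0.1562] g 0.325 F [ 0.5078  0.7355 -1.8843] j7 -1.587444755035739
turn units [ 0.0153 -0.0098  0.0095]
tool mm (now) [86.216  -0.1775 16.29  ] (after align) [86.2325 -0.2376 16.2018]
```

```bash

python3 -m jog '20 0 16.2 0 0 0 20; 30 0 0 0 0 0 20; 30 0 0 0 0 0 20; 0 0 0 0 0 0 20; 0 0 0 0 0 0 20'
python3 -m jog '0 0 0 0 0 0 20'
python3 - <<'E'
from h import *
go((.539,-.149,.0477))
cap('11');crop('side','11',240,90,120,110,5)
P=cloud(np.load("side11.npy"),bot.calibration("side"))
z=bot.get_obs()['eef_pos'][2]-.0227
for z in(z-.002,z,z+.002): print(z,fitrev(P,'long',(.539,-.148),z0=z))
E
```

```text
t: 15.4
eef_pos: [0.5396, -0.1489, 0.0769]
tool_rot: [0.5, 0.499, 0.501, -0.499]
contact_force: [0.6, 0.1, -0.6]
gripper_width: 0.326
t: 15.5
eef_pos: [0.5408, -0.1497, 0.0784]
tool_rot: [0.501, 0.5, 0.5, -0.499]
contact_force: [-0.4, 0.2, -1.3]
gripper_width: 0.322
t 15.5 tcp [ 0.5408 -0.1497  0.0784] g 0.322 F [-0.417   0.2458 -1.3415] j7 -1.6042963687794516
turn units [ 0.0131  0.0019 -0.0236]
tool mm (now) [30.7236 -1.9126 -0.7583] (after align) [30.7284 -1.8377 -0.7497]
0.05381751658037888 (array([ 0.5394, -0.149 ]), 223, np.float64(0.002546452110683719))
0.05581751658037888 (array([ 0.5395, -0.1492]), 223, np.float64(0.002520340305103848))
0.05781751658037888 (array([ 0.5396, -0.1492]), 214, np.float64(0.002881743476761342))
```

View pics/side11_c240_90.png

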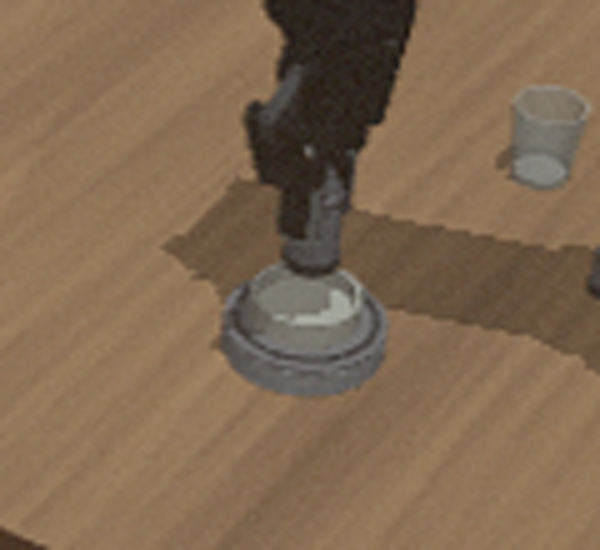

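```bash

python3 -m jog '14 -0.5 -0.7 0 0 0 20; 14 0 0 0 0 0 20; 0 0 0 0 0 0 20; 0 0 0 0 0 0 20; 0 0 0 0 0 0 20'
python3 -m jog '2 0 0 0 0 0 20; 0 0 0 0 0 0 20; 0 0 0 0 0 0 20'

```

```text
t: 16.1
eef_pos: [0.5388, -0.1497, 0.0487]
tool_rot: [0.5, 0.5, 0.5, -0.5]
contact_force: [0.2, 0.9, -0.8]
gripper_width: 0.326
t: 16.4
eef_pos: [0.539, -0.1498, 0.0469]
tool_rot: [0.5, 0.5, 0.5, -0.5]
contact_force: [-0.5, 0.4, -1.1]
gripper_width: 0.327
```

```bash

python3 -m jog '0.7 0 -0.7 0 0 0 20; 0 0 0 0 0 0 20; 0 0 0 0 0 0 20'
python3 -m jog '0.7 0 0 0 0 0 20; 0 0 0 0 0 0 20; 0 0 0 0 0 0 20'

```

```text
t: 16.7
eef_pos: [0.5392, -0.1491, 0.0463]
tool_rot: [0.5, 0.5, 0.5, -0.5]
contact_force: [-0.6, -0.2, -0.3]
gripper_width: 0.323
t: 17.0
eef_pos: [0.5393, -0.1492, 0.0462]
tool_rot: [0.5, 0.5, 0.5, -0.5]
contact_force: [-1.7, -0.3, 6.3]
gripper_width: 0.321
```

```bash

python3 -m jog '0 0 0 0 0 0 34; 0 0 0 0 0 0 40; 0 0 0 0 0 0 50; 0 0 0 0 0 0 50; -20 0 0 0 0 0 50'
python3 -m jog '-40 0 0 0 0 0 50; -40 0 0 0 0 0 50; -20 0 0 0 0 0 50; -10 0 35 0 0 0 50; 0 10 45 0 0 0 50'
python3 - <<'E'
from h import *
go((.619,-.317,.15))
cap('12');crop('side','12',240,90,120,110,5)
for n in('top','side'):
    P=cloud(np.load(f"{n}12.npy"),bot.calibration(n))
    print(n,fitrev(P,'long',(.539,-.148),z0=.024,lo=.04)); 
E
```

```text
t: 17.5
eef_pos: [0.537, -0.1487, 0.0635]
tool_rot: [0.499, 0.499, 0.501, -0.501]
contact_force: [-0.1, -0.5, 0.6]
gripper_width: 0.584
t: 18.0
eef_pos: [0.55, -0.2277, 0.1779]
tool_rot: [0.502, 0.5, 0.5, -0.498]
contact_force: [0.6, -0.3, -0.2]
gripper_width: 0.588
t 18.0 tcp [ 0.55   -0.2277  0.1779] g 0.588 F [ 0.6404 -0.258  -0.2407] j7 -1.4114721772489065
turn units [ 0.0462  0.0032 -0.0306]
tool mm (now) [28.1772 68.4529 89.6047] (after align) [27.927  68.9757 89.2815]
top (array([ 0.5379, -0.1495]), 74, np.float64(0.0007033383026751406))
side (array([ 0.5398, -0.1494]), 165, np.float64(0.0009604679718981553))
```

View pics/side12_c240_90.png

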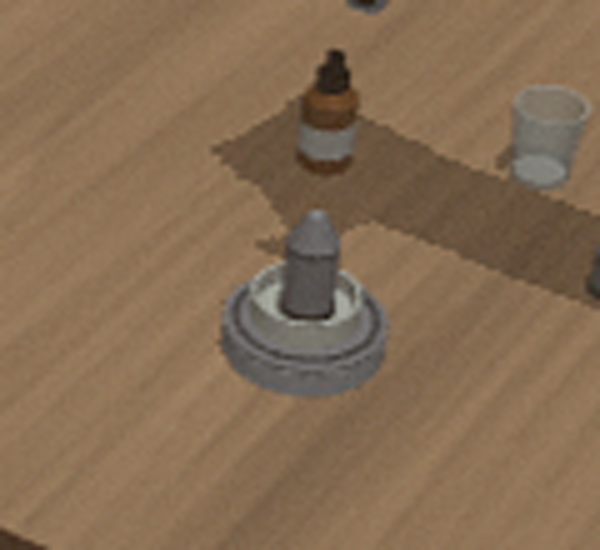

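```bash

python3 -m jog '0 23 30 0 0 0 58; 0 23 30 0 0 0 58; 0 23 20 0 0 0 58; 0 0 0 0 0 0 58; 0 0 0 0 0 0 58'
python3 -m jog '0 0 0 0 0 0 58; 0 0 0 0 0 0 58'
python3 - <<'E'
from h import *
go((.619,-.317,.015))
P=cloud(np.load(f"side12.npy"),bot.calibration('side'))
print(fitrev(P,'bottle',(.617,-.316)))
cap('13');crop('side','13',250,50,140,110,5)
E
```

```text
t: 18.6
eef_pos: [0.6177, -0.3089, 0.1745]
tool_rot: [0.499, 0.5, 0.5, -0.5]
contact_force: [0.3, 1.0, -0.2]
gripper_width: 0.679
t: 18.8
eef_pos: [0.6175, -0.308, 0.1756]
tool_rot: [0.5, 0.5, 0.5, -0.5]
contact_force: [-0.3, 0.1, 0.4]
gripper_width: 0.679
t 18.8 tcp [ 0.6175 -0.308   0.1756] g 0.679 F [-0.334   0.1305  0.3967] j7 -1.328396781868467
turn units [ 0.0105 -0.0031  0.004 ]
tool mm (now) [160.5742   1.5741   9.0476] (after align) [160.5778   1.5166   8.9932]
(array([ 0.6194, -0.3155]), 225, np.float64(0.0014479062070744658))
```

View pics/side13_c250_50.png

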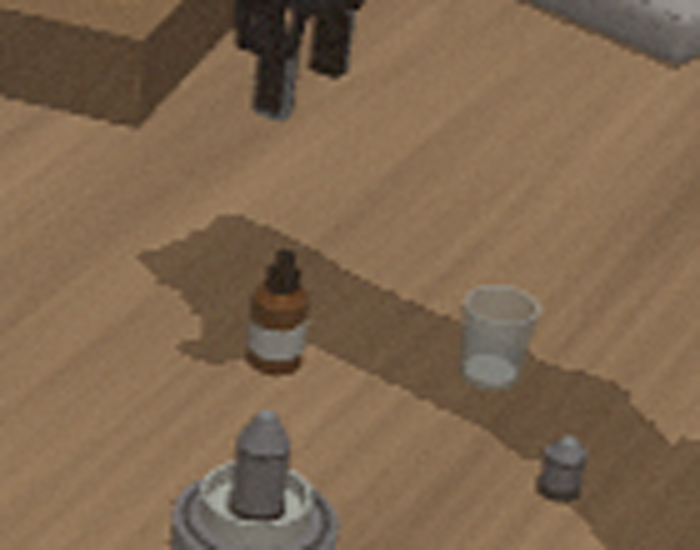

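```bash

python3 -m jog '30 1.5 8 0 0 0 58; 40 0 0 0 0 0 58; 0 0 0 0 0 0 58; 0 0 0 0 0 0 58; 0 0 0 0 0 0 58'
python3 - <<'E'
from h import *
go((.619,-.317,.015))
cap('14');crop('side','14',250,50,140,110,5)
E
```

```text
t: 19.4
eef_pos: [0.6209, -0.3172, 0.1079]
tool_rot: [0.501, 0.5, 0.499, -0.499]
contact_force: [1.3, 0.1, 0.9]
gripper_width: 0.679
t 19.4 tcp [ 0.6209 -0.3172  0.1079] g 0.679 F [1.3202 0.1435 0.8683] j7 -1.3370089504830394
turn units [ 0.0035  0.0105 -0.0293]
tool mm (now) [92.8755 -2.1722 -0.3244] (after align) [92.882  -1.8875 -0.2213]
```

View pics/side14_c250_50.png

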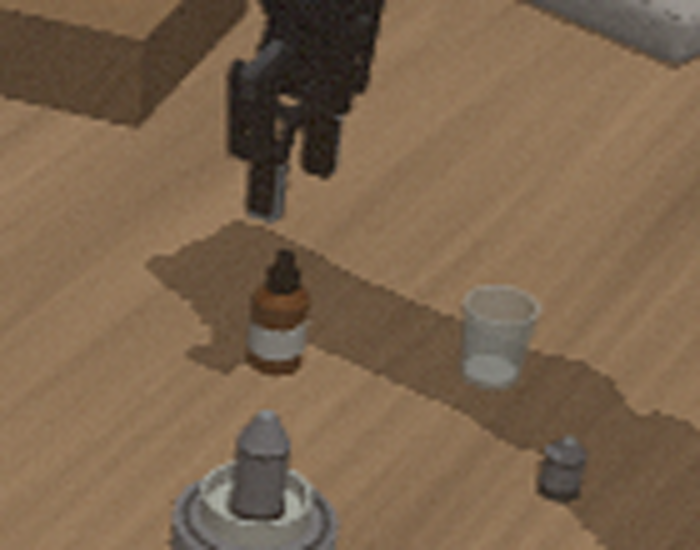

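```bash

python3 -m jog '20 -1 0 0 0 0 58; 25 0 0 0 0 0 58; 25 0 0 0 0 0 58; 20 0 0 0 0 0 58; 0 0 0 0 0 0 58'
python3 -m jog '0 0 0 0 0 0 48; 0 0 0 0 0 0 38; 0 0 0 0 0 0 25; 0 0 0 0 0 0 25; 0 0 0 0 0 0 25' 40
python3 - <<'E'
from h import *
go((.619,-.317,.015))
cap('15');crop('side','15',250,50,140,110,5)
E
```

```text
t: 20.0
eef_pos: [0.6172, -0.3164, 0.0138]
tool_rot: [0.499, 0.499, 0.501, -0.5]
contact_force: [-0.8, -0.1, -0.2]
gripper_width: 0.678
t: 20.5
eef_pos: [0.6201, -0.3176, 0.0178]
tool_rot: [0.501, 0.501, 0.499, -0.5]
contact_force: [0.1, 0.9, 6.6]
gripper_width: 0.386
t 20.5 tcp [ 0.6201 -0.3176  0.0178] g 0.386 F [0.1303 0.927  6.5637] j7 -1.3639907167327179
turn units [-0.001   0.0124 -0.0321]
tool mm (now) [ 2.8015 -1.0644 -0.5554] (after align) [ 2.8058 -1.0549 -0.5518]
```

View pics/side15_c250_50.png

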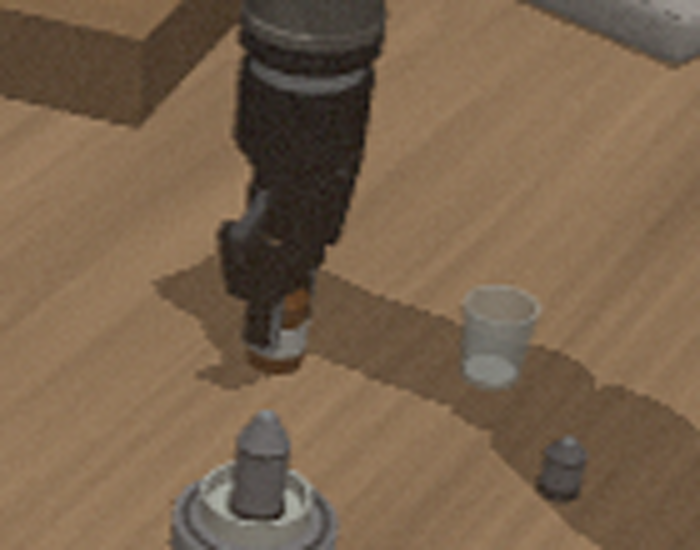

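```bash

python3 -m jog '-20 0 0 0 0 0 25; -40 0 0 0 0 0 25; -45 0 0 0 0 0 25; -45 0 0 0 0 0 25; -10 -5 -20 0 0 0 25'
python3 -m jog '0 -10 -40 0 0 0 25; 0 -12 -45 0 0 0 25; 0 -12 -45 0 0 0 25; 0 -12 -45 0 0 0 25; 0 -10 -45 0 0 0 25'
python3 -m jog '0 -9 -40 0 0 0 25; 0 -6 -30 0 0 0 25; 0 0 0 0 0 0 25; 0 0 0 0 0 0 25; 0 0 0 0 0 0 25'
python3 - <<'E'
from h import *
go((.5437,-.0042,.06))
E
```

```text
t: 21.1
eef_pos: [0.6162, -0.3017, 0.1826]
tool_rot: [0.503, 0.502, 0.495, -0.5]
contact_force: [0.3, -0.1, -0.7]
gripper_width: 0.379
t: 21.6
eef_pos: [0.5566, -0.0756, 0.1761]
tool_rot: [0.5, 0.5, 0.5, -0.5]
contact_force: [1.5, 0.6, -1.0]
gripper_width: 0.384
t: 22.1
eef_pos: [0.5427, -0.0086, 0.1757]
tool_rot: [-0.5, -0.5, -0.499, 0.501]
contact_force: [-0.2, -0.2, -0.6]
gripper_width: 0.384
t 22.1 tcp [ 0.5427 -0.0086  0.1757] g 0.384 F [-0.2107 -0.1809 -0.6385] j7 -1.821863371636482
turn units [-0.0182  0.0083 -0.0043]
tool mm (now) [115.684    0.8975  -4.532 ] (after align) [115.6875   0.9585  -4.4293]
```

```bash

python3 -m jog '20 1 -4.4 0 0 0 25; 45 0 0 0 0 0 25; 45 0 0 0 0 0 25; 20 0 0 0 0 0 25; 15 0 0 0 0 0 25'
python3 -m jog '8 0 0 0 0 0 25; 0 0 0 0 0 0 25; 0 0 0 0 0 0 25; 0 0 0 0 0 0 25'
python3 - <<'E'
from h import *
go((.5437,-.0042,.0178))
E
```

```text
t: 22.6
eef_pos: [0.5427, -0.0046, 0.0285]
tool_rot: [-0.499, -0.5, -0.5, 0.501]
contact_force: [0.6, -0.5, -0.9]
gripper_width: 0.382
t: 23.0
eef_pos: [0.5446, -0.0027, 0.0237]
tool_rot: [0.501, 0.501, 0.499, -0.499]
contact_force: [0.3, -0.4, -1.3]
gripper_width: 0.382
t 23.0 tcp [ 0.5446 -0.0027  0.0237] g 0.382 F [ 0.253  -0.3947 -1.2861] j7 -1.943262567976923
turn units [-0.0017  0.0002 -0.023 ]
tool mm (now) [ 5.8965 -0.8794  1.4682] (after align) [ 5.8985 -0.8655  1.4681]
```

```bash

python3 -m jog '3.5 -0.8 1.4 0 0 0 25; 0 0 0 0 0 0 25; 0 0 0 0 0 0 25'
python3 -m jog '1.5 0 0 0 0 0 25; 0 0 0 0 0 0 25; 0 0 0 0 0 0 25'
python3 -m jog '1 0 0 0 0 0 25; 0 0 0 0 0 0 25; 0 0 0 0 0 0 25'

```

```text
t: 23.3
eef_pos: [0.5427, -0.0042, 0.0191]
tool_rot: [0.5, 0.5, 0.5, -0.5]
contact_force: [0.4, 1.0, -1.6]
gripper_width: 0.384
t: 23.6
eef_pos: [0.5429, -0.0041, 0.0178]
tool_rot: [0.5, 0.5, 0.5, -0.5]
contact_force: [-1.4, 1.2, 3.8]
gripper_width: 0.381
t: 23.9
eef_pos: [0.543, -0.004, 0.0177]
tool_rot: [0.5, 0.5, 0.5, -0.5]
contact_force: [-5.0, -0.6, 14.8]
gripper_width: 0.385
```

```bash

python3 -m jog '-1 0 0 0 0 0 40; 0 0 0 0 0 0 50; 0 0 0 0 0 0 58; 0 0 0 0 0 0 58; -20 0 0 0 0 0 58'
python3 -m jog '-45 0 0 0 0 0 58; -45 0 0 0 0 0 58; -45 0 0 0 0 0 58; -15 -10 30 0 0 0 58; 0 -15 45 0 0 0 45'
python3 -m jog '0 -15 45 0 0 0 45; 0 -15 45 0 0 0 45; 0 -15 45 0 0 0 45; 0 -15 45 0 0 0 45; 0 -15 30 0 0 0 45'
python3 -m jog '0 0 0 0 0 0 45; 0 0 0 0 0 0 45; 0 0 0 0 0 0 45'
python3 - <<'E'
from h import *
go((.4225,-.2958,.1))
cap('16')
crop('side','16',180,120,150,120,5)
for n in('top','side'):
    P=cloud(np.load(f"{n}16.npy"),bot.calibration(n))
    for k,g in(('bottle',(.5437,-.003)),('short',(.4225,-.295)),('eye',(.6249,.3144))): print(n,k,fitrev(P,k,g))
E
```

```text
t: 24.4
eef_pos: [0.5407, -0.0042, 0.0355]
tool_rot: [0.499, 0.499, 0.501, -0.501]
contact_force: [0.3, -0.6, -0.3]
gripper_width: 0.679
t: 24.9
eef_pos: [0.5204, -0.0769, 0.1909]
tool_rot: [0.503, 0.501, 0.5, -0.497]
contact_force: [1.0, -1.4, -0.6]
gripper_width: 0.531
t: 25.4
eef_pos: [0.4412, -0.2925, 0.1873]
tool_rot: [-0.499, -0.5, -0.499, 0.501]
contact_force: [0.7, 0.3, 0.4]
gripper_width: 0.524
t: 25.7
eef_pos: [0.4434, -0.2876, 0.1874]
tool_rot: [0.5, 0.5, 0.501, -0.499]
contact_force: [1.1, -0.3, 1.1]
gripper_width: 0.528
t 25.7 tcp [ 0.4434 -0.2876  0.1874] g 0.528 F [ 1.133  -0.2964  1.0949] j7 -1.2038341017682679
turn units [ 0.0193 -0.0072 -0.0023]
tool mm (now) [ 87.3476 -20.9122   8.187 ] (after align) [ 87.3587 -20.8749   8.1631]
top bottle (array([ 0.5407, -0.0038]), 108, np.float64(0.0013875539763403488))
top short (array([ 0.4169, -0.292 ]), 47, np.float64(0.0027862281476582484))
top eye (array([0.6241, 0.3127]), 105, np.float64(0.0019839028488296477))
side bottle (array([ 0.5424, -0.0044]), 302, np.float64(0.0011237229242860355))
side short (array([ 0.4224, -0.2947]), 92, np.float64(0.0009615604594101262))
side eye (array([0.6247, 0.3144]), 307, np.float64(0.0006802309070743154))
```

View pics/side16.png

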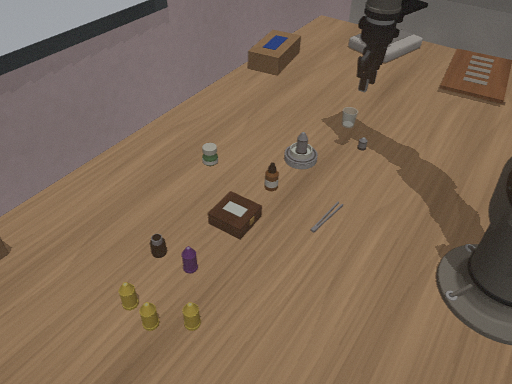

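```bash

python3 -m jog '30 -10.5 8 0 0 0 45; 40 -10.5 0 0 0 0 45; 40 0 0 0 0 0 45; 0 0 0 0 0 0 45; 0 0 0 0 0 0 45'
python3 -m jog '0 0 0 0 0 0 45'
python3 - <<'E'
from h import *
go((.4222,-.2958,.006))
cap('17');crop('side','17',310,70,120,100,5)
E
```

```text
t: 26.3
eef_pos: [0.4224, -0.2962, 0.0778]
tool_rot: [0.5, 0.5, 0.501, -0.499]
contact_force: [-0.1, -0.2, 1.2]
gripper_width: 0.527
t: 26.4
eef_pos: [0.4237, -0.2973, 0.0795]
tool_rot: [0.501, 0.5, 0.499, -0.499]
contact_force: [0.5, -0.2, 0.9]
gripper_width: 0.524
t 26.4 tcp [ 0.4237 -0.2973  0.0795] g 0.524 F [ 0.4505 -0.1972  0.8992] j7 -1.2257463515943636
turn units [ 0.011   0.0148 -0.0295]
tool mm (now) [73.4878 -1.6927 -1.6404] (after align) [73.4951 -1.4674 -1.5247]
```

View pics/side17_c310_70.png

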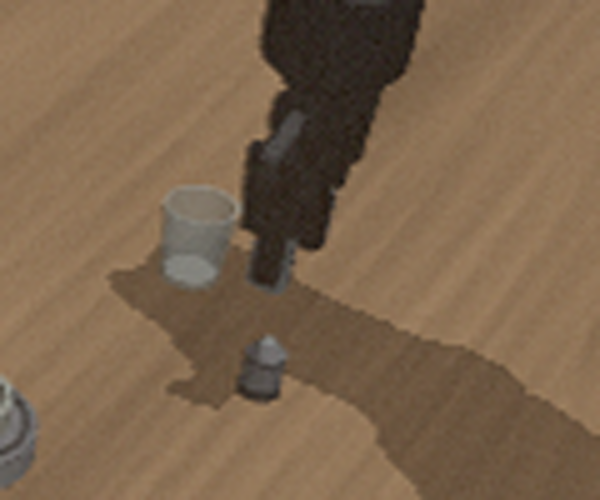

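```bash

python3 -m jog '25 -0.5 -1 0 0 0 45; 25 0 0 0 0 0 45; 22 0 0 0 0 0 45; 0 0 0 0 0 0 45; 0 0 0 0 0 0 45'
python3 -m jog '0 0 0 0 0 0 38; 0 0 0 0 0 0 28; 0 0 0 0 0 0 18; 0 0 0 0 0 0 15; 0 0 0 0 0 0 15' 35
python3 - <<'E'
from h import *
go((.4225,-.2958,.006))
cap('18');crop('side','18',310,70,120,100,5)
E
```

```text
t: 27.0
eef_pos: [0.4219, -0.2964, 0.0065]
tool_rot: [0.5, 0.5, 0.5, -0.5]
contact_force: [0.2, 0.1, -0.1]
gripper_width: 0.524
t: 27.5
eef_pos: [0.4221, -0.2964, 0.0069]
tool_rot: [0.501, 0.5, 0.499, -0.5]
contact_force: [-1.1, 2.1, 8.7]
gripper_width: 0.256
t 27.5 tcp [ 0.4221 -0.2964  0.0069] g 0.256 F [-1.0685  2.0563  8.7246] j7 -1.2738085270720296
turn units [-0.0003  0.0101 -0.0169]
tool mm (now) [ 0.9279  0.4384 -0.6145] (after align) [ 0.9278  0.44   -0.6135]
```

View pics/side18_c310_70.png

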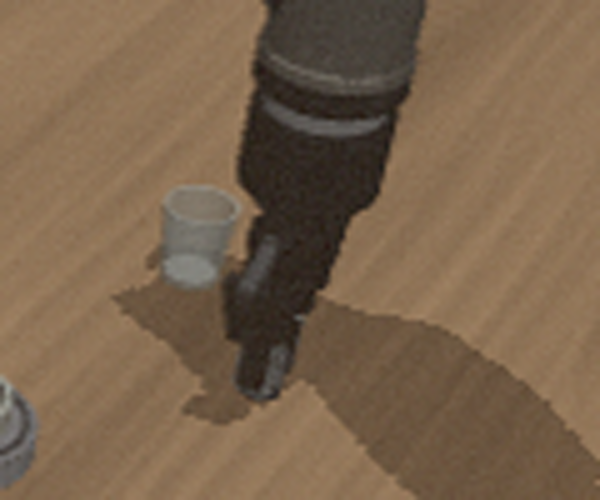

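```bash

python3 -m jog '-20 0 0 0 0 0 15; -45 0 0 0 0 0 15; -45 0 0 0 0 0 15; -15 5 -20 0 0 0 15; 0 5 -40 0 0 0 15'
python3 -m jog '0 5 -45 0 0 0 15; 0 5 -45 0 0 0 15; 0 5 -45 0 0 0 15; 0 5 -45 0 0 0 15; 0 5 -45 0 0 0 15'
python3 -m jog '0 5 -45 0 0 0 15; 0 4 -45 0 0 0 15; 0 4 -40 0 0 0 15; 0 0 -15 0 0 0 15; 0 0 0 0 0 0 15'
python3 -m jog '0 0 0 0 0 0 15; 0 0 0 0 0 0 15'
python3 - <<'E'
from h import *
go((.4708,.139,.06))
cap('19');crop('side','19',190,150,150,130,5)
P=cloud(np.load("side19.npy"),bot.calibration("side"));print(fitbox(P,(.548,.142,.02)))
P=cloud(np.load("side16.npy"),bot.calibration("side"));print(fitbox(P,(.548,.142,.02)))
E
```

```text
t: 28.1
eef_pos: [0.4332, -0.2394, 0.1342]
tool_rot: [0.501, 0.502, 0.496, -0.501]
contact_force: [1.1, 1.3, -0.1]
gripper_width: 0.253
t: 28.6
eef_pos: [0.4562, -0.0095, 0.1312]
tool_rot: [0.5, 0.5, 0.499, -0.5]
contact_force: [0.9, 0.1, -1.3]
gripper_width: 0.254
t: 29.1
eef_pos: [0.4691, 0.137, 0.1311]
tool_rot: [0.501, 0.499, 0.501, -0.498]
contact_force: [0.1, 0.1, -1.6]
gripper_width: 0.255
t: 29.3
eef_pos: [0.4692, 0.132, 0.1305]
tool_rot: [-0.5, -0.5, -0.499, 0.501]
contact_force: [-0.1, 0.5, -1.6]
gripper_width: 0.253
t 29.3 tcp [0.4692 0.132  0.1305] g 0.253 F [-0.0923  0.5352 -1.5817] j7 -2.1690262104811224
turn units [-0.0222  0.0106  0.0014]
tool mm (now) [70.4552  1.6367 -7.0598] (after align) [70.4632  1.6429 -6.978 ]
(array([0.5481, 0.142 , 0.0209]), 1578, np.float64(0.0007460573258469827))
(array([0.5481, 0.1419, 0.0217]), 1568, np.float64(0.0007744474625224589))
```

View pics/side19_c190_150.png

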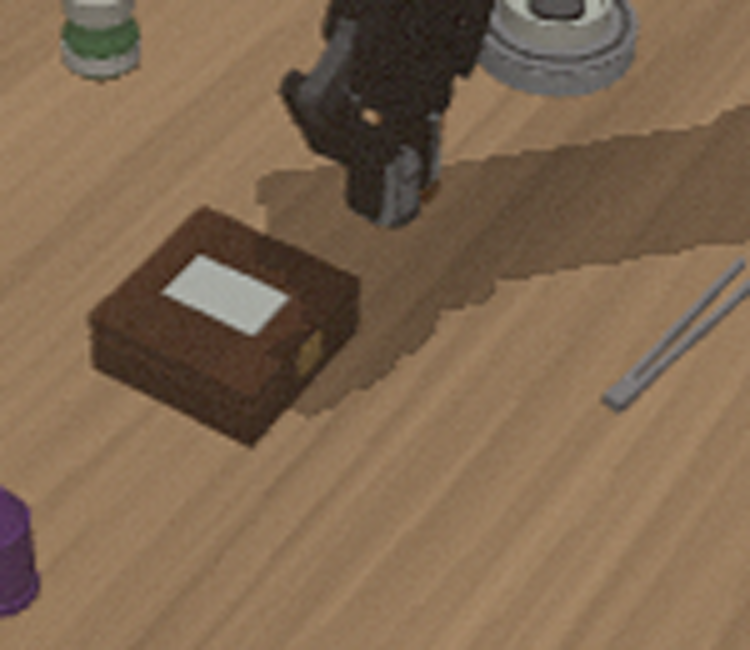

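```bash

python3 -m jog '30 1.5 -7 0 0 0 15; 40 0 0 0 0 0 15; 40 0 0 0 0 0 15; 0 0 0 0 0 0 15; 0 0 0 0 0 0 15'
python3 -m jog '0 0 0 0 0 0 15'
python3 - <<'E'
from h import *
go((.4708,.1394,.0069))
E
```

```text
t: 29.9
eef_pos: [0.4705, 0.1402, 0.0207]
tool_rot: [-0.5, -0.5, -0.5, 0.501]
contact_force: [-0.2, 0.5, 0.4]
gripper_width: 0.253
t: 30.0
eef_pos: [0.4721, 0.1411, 0.0223]
tool_rot: [0.5, 0.501, 0.499, -0.499]
contact_force: [0.6, -0.8, -0.5]
gripper_width: 0.257
t 30.0 tcp [0.4721 0.1411 0.0223] g 0.257 F [ 0.5775 -0.7568 -0.459 ] j7 -2.3069584016329063
turn units [-0.0078 -0.008  -0.0273]
tool mm (now) [15.4185 -1.3802  1.6838] (after align) [15.4238 -1.3374  1.6697]
```

```bash

python3 -m jog '12 -0.5 1 0 0 0 15; 0 0 0 0 0 0 15; 0 0 0 0 0 0 15; 0 0 0 0 0 0 15'
python3 -m jog '1.5 0 0 0 0 0 15; 0 0 0 0 0 0 15; 0 0 0 0 0 0 15'

```

```text
t: 30.4
eef_pos: [0.4704, 0.14, 0.0088]
tool_rot: [0.5, 0.5, 0.5, -0.5]
contact_force: [-0.1, -0.3, -0.9]
gripper_width: 0.255
t: 30.7
eef_pos: [0.4703, 0.14, 0.007]
tool_rot: [0.5, 0.5, 0.5, -0.5]
contact_force: [0.4, 0.4, -0.2]
gripper_width: 0.255
```

```bash

python3 -m jog '0.7 0 0.4 0 0 0 15; 0 0 0 0 0 0 15; 0 0 0 0 0 0 15'

```

```text
t: 31.0
eef_pos: [0.4703, 0.14, 0.0069]
tool_rot: [0.5, 0.5, 0.5, -0.5]
contact_force: [-2.5, 0.2, 9.5]
gripper_width: 0.256
```

```bash

python3 -m jog '-0.5 0 0 0 0 0 28; 0 0 0 0 0 0 36; 0 0 0 0 0 0 45; 0 0 0 0 0 0 45; -20 0 0 0 0 0 45'
python3 -m jog '-45 0 0 0 0 0 45; -45 0 0 0 0 0 45; -40 0 0 0 0 0 55; 0 30 -30 0 0 0 55; 0 35 -35 0 0 0 55'
python3 -m jog '0 35 -35 0 0 0 55; 0 35 -35 0 0 0 55; 0 19 -38 0 0 0 55; 0 0 0 0 0 0 55; 0 0 0 0 0 0 55'
python3 - <<'E'
from h import *
go((.6249,.3134,.08))
cap('20')
crop('side','20',130,170,150,130,5)
for n in('top','side'):
    P=cloud(np.load(f"{n}20.npy"),bot.calibration(n))
    for k,g in(('short',(.4706,.14)),('eye',(.6249,.3144))): print(n,k,fitrev(P,k,g))
E
```

```text
t: 31.5
eef_pos: [0.4685, 0.1388, 0.0252]
tool_rot: [-0.499, -0.499, -0.501, 0.501]
contact_force: [-0.7, 0.4, 0.0]
gripper_width: 0.526
t: 32.0
eef_pos: [0.5366, 0.2035, 0.159]
tool_rot: [0.5, 0.501, 0.498, -0.5]
contact_force: [-0.2, 0.7, 0.6]
gripper_width: 0.641
t: 32.5
eef_pos: [0.6236, 0.3136, 0.1558]
tool_rot: [0.5, 0.499, 0.501, -0.5]
contact_force: [-0.2, -0.6, -0.2]
gripper_width: 0.642
t 32.5 tcp [0.6236 0.3136 0.1558] g 0.642 F [-0.1794 -0.5534 -0.2161] j7 -2.338217176050638
turn units [0.0166 0.002  0.014 ]
tool mm (now) [75.7676  1.4349  0.1421] (after align) [75.7696  1.3237  0.1555]
top short (array([0.4707, 0.1389]), 56, np.float64(0.00151054704387591))
top eye (array([0.6249, 0.3144]), 0, np.float64(nan))
side short (array([0.4711, 0.1399]), 142, np.float64(0.0006696205048330713))
side eye (array([0.6248, 0.3144]), 305, np.float64(0.0006634753147520926))
  return _methods._mean(a, axis=axis, dtype=dtype,
  ret = ret.dtype.type(ret / rcount)
```

View pics/side20_c130_170.png

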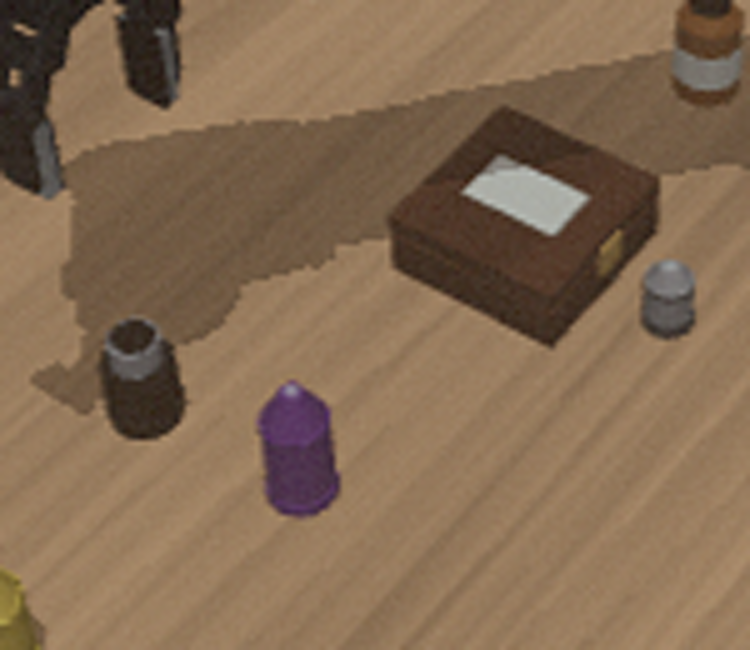

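```bash

python3 -m jog '30 1 0 0 0 0 55; 40 0 0 0 0 0 55; 0 0 0 0 0 0 55; 0 0 0 0 0 0 55'
python3 - <<'E'
from h import *
go((.6249,.3134,.010))
cap('21');crop('side','21',130,170,150,130,5)
E
```

```text
t: 33.0
eef_pos: [0.6249, 0.311, 0.087]
tool_rot: [-0.5, -0.5, -0.5, 0.501]
contact_force: [0.2, 0.0, 0.9]
gripper_width: 0.644
t 33.0 tcp [0.6249 0.311  0.087 ] g 0.644 F [0.1847 0.0446 0.908 ] j7 -2.365758425336895
turn units [-0.0112  0.0126  0.0114]
tool mm (now) [76.9651  0.0558 -2.4616] (after align) [76.9683 -0.0332 -2.3604]
```

View pics/side21_c130_170.png

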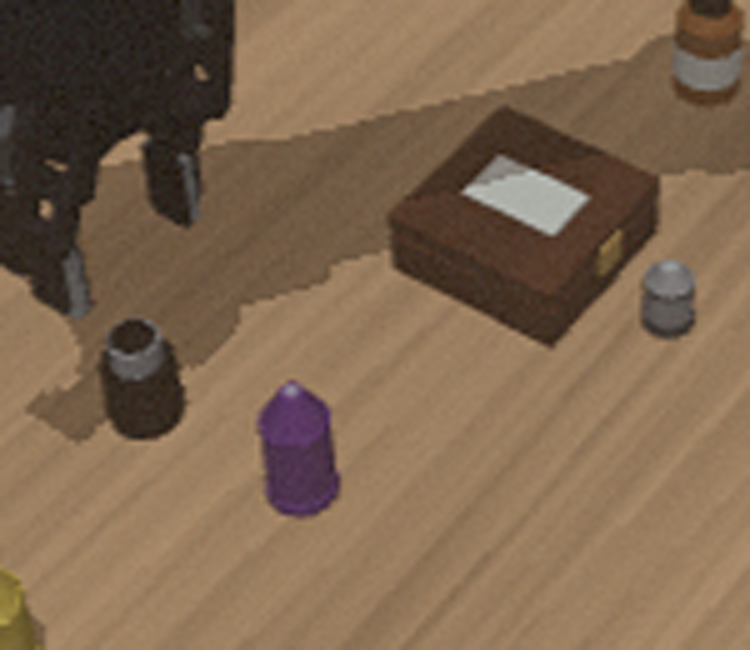

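```bash

python3 -m jog '25 0 -2 0 0 0 55; 25 0 0 0 0 0 55; 26 0 0 0 0 0 55; 0 0 0 0 0 0 55; 0 0 0 0 0 0 55'
python3 -m jog '0 0 0 0 0 0 48; 0 0 0 0 0 0 38; 0 0 0 0 0 0 25; 0 0 0 0 0 0 22; 0 0 0 0 0 0 22' 40
python3 - <<'E'
from h import *
go((.6249,.3134,.010))
cap('22');crop('side','22',110,190,150,120,5)
E
```

```text
t: 33.6
eef_pos: [0.6261, 0.315, 0.0126]
tool_rot: [0.5, 0.501, 0.5, -0.499]
contact_force: [0.6, 0.8, 1.0]
gripper_width: 0.647
t: 34.1
eef_pos: [0.6263, 0.3151, 0.0128]
tool_rot: [0.5, 0.501, 0.5, -0.499]
contact_force: [-1.6, -0.1, 6.7]
gripper_width: 0.356
t 34.1 tcp [0.6263 0.3151 0.0128] g 0.356 F [-1.6173 -0.0617  6.7297] j7 -2.400968134273255
turn units [-0.0024 -0.0113 -0.0237]
tool mm (now) [ 2.7552 -1.4058  1.729 ] (after align) [ 2.7607 -1.3994  1.7253]
```

View pics/side22_c110_190.png

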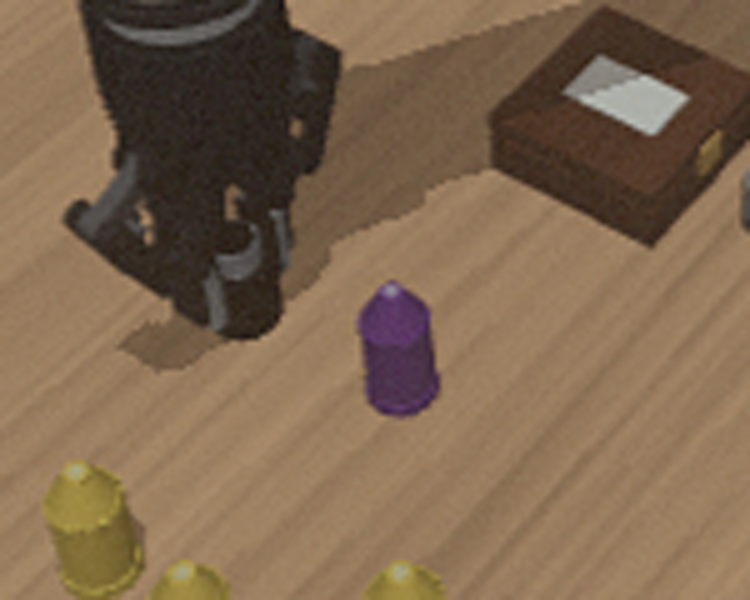

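```bash

python3 -m jog '-20 0 0 0 0 0 22; -45 0 0 0 0 0 22; -40 0 10 0 0 0 22; 0 2 40 0 0 0 22; 0 2 45 0 0 0 22'
python3 -m jog '0 0 45 0 0 0 22; 0 0 32 0 0 0 22; 0 0 0 0 0 0 22; 0 0 0 0 0 0 22; 0 0 0 0 0 0 22'
python3 - <<'E'
from h import *
go((.6306,.143,.0128))
E
```

```text
t: 34.7
eef_pos: [0.6299, 0.2215, 0.1195]
tool_rot: [0.501, 0.501, 0.501, -0.497]
contact_force: [0.0, -2.0, -1.0]
gripper_width: 0.362
t: 35.2
eef_pos: [0.6292, 0.1444, 0.1167]
tool_rot: [0.5, 0.5, 0.501, -0.499]
contact_force: [0.1, -0.3, -0.0]
gripper_width: 0.361
t 35.2 tcp [0.6292 0.1444 0.1167] g 0.361 F [ 0.1032 -0.2857 -0.0457] j7 -2.124248391616435
turn units [ 0.017  -0.0141 -0.009 ]
tool mm (now) [103.9489   1.3343   1.5564] (after align) [103.9498   1.4345   1.4008]
```

```bash

python3 -m jog '30 1.4 1.4 0 0 0 22; 40 0 0 0 0 0 22; 18 0 0 0 0 0 22; 0 0 0 0 0 0 22; 0 0 0 0 0 0 22'
python3 -m jog '8 0 0 0 0 0 22; 0 0 0 0 0 0 22; 0 0 0 0 0 0 22; 0 0 0 0 0 0 22'
python3 - <<'E'
from h import *
go((.6306,.143,.0128))
E
```

```text
t: 35.7
eef_pos: [0.631, 0.1424, 0.0286]
tool_rot: [0.5, 0.5, 0.5, -0.499]
contact_force: [0.1, -0.6, 0.1]
gripper_width: 0.36
t: 36.1
eef_pos: [0.631, 0.1411, 0.0204]
tool_rot: [0.5, 0.5, 0.5, -0.5]
contact_force: [-0.5, 0.3, -0.0]
gripper_width: 0.357
t 36.1 tcp [0.631  0.1411 0.0204] g 0.357 F [-0.5311  0.2536 -0.0045] j7 -2.173026358011826
turn units [-0.0013 -0.0019 -0.0092]
tool mm (now) [ 7.6056 -0.3911 -1.8606] (after align) [ 7.6056 -0.3836 -1.8622]
```

```bash

python3 -m jog '3 -0.3 -1.8 0 0 0 22; 3 0 0 0 0 0 22; 0 0 0 0 0 0 22; 0 0 0 0 0 0 22'
python3 -m jog '1 0 0 0 0 0 22; 0 0 0 0 0 0 22; 0 0 0 0 0 0 22'
python3 -m jog '0.8 0 0 0 0 0 22; 0 0 0 0 0 0 22; 0 0 0 0 0 0 22'

```

```text
t: 36.5
eef_pos: [0.6301, 0.1429, 0.0135]
tool_rot: [-0.5, -0.5, -0.5, 0.5]
contact_force: [-0.1, 0.7, -1.6]
gripper_width: 0.362
t: 36.8
eef_pos: [0.6303, 0.1429, 0.0128]
tool_rot: [0.5, 0.5, 0.5, -0.5]
contact_force: [0.4, 0.3, -0.5]
gripper_width: 0.358
t: 37.1
eef_pos: [0.6304, 0.1429, 0.0127]
tool_rot: [0.5, 0.5, 0.5, -0.5]
contact_force: [-2.3, -0.2, 4.4]
gripper_width: 0.357
```

Contact; release and retreat out of view of the placed things.

```bash

python3 -m jog '0 0 0 0 0 0 36; 0 0 0 0 0 0 45; 0 0 0 0 0 0 55; 0 0 0 0 0 0 55; -20 0 0 0 0 0 55'
python3 -m jog '-45 0 0 0 0 0 55; -45 0 0 0 0 0 55; -45 0 0 0 0 0 55; 0 0 -45 0 0 0 55; 0 0 -45 0 0 0 55'
python3 -m jog '0 0 -45 0 0 0 55; 0 0 -45 0 0 0 55; 0 0 -45 0 0 0 55; 0 0 -20 0 0 0 55; 0 0 0 0 0 0 55'
python3 -m jog '0 0 0 0 0 0 55; 0 0 0 0 0 0 55'
python3 - <<'E'
from h import *
cap('23');crop('side','23',150,80,230,180,3)
print(bot.get_obs()['eef_pos'],bot.get_obs()['t'])
for n in('top','side'):
    P=cloud(np.load(f"{n}23.npy"),bot.calibration(n))
    b=fitbox(P,(.548,.142,.02))[0];print(n,'box',b)
    R=np.array([[np.cos(b[2]),-np.sin(b[2])],[np.sin(b[2]),np.cos(b[2])]])
    for k,g,z in(('short',(.4706,.14),0),('eye',(.629,.1437),0),('bottle',(.543,-.004),0),('dish',(.539,-.148),.02),('long',(.539,-.149),.024),('jar',(.733,.003),0),('beaker',(.506,-.379),0)):
        f=fitrev(P,k,g,z0=z,lo=.04 if k=='long' else None); print(k,f,'in box frame mm',R.T@(f[0]-b[:2])*1000 if k in('short','eye') else '')
E
```

```text
t: 37.6
eef_pos: [0.6282, 0.1422, 0.0296]
tool_rot: [-0.499, -0.498, -0.501, 0.502]
contact_force: [-0.2, -0.3, 0.3]
gripper_width: 0.642
t: 38.1
eef_pos: [0.6321, 0.2321, 0.1693]
tool_rot: [0.5, 0.502, 0.498, -0.5]
contact_force: [0.4, 1.2, -0.2]
gripper_width: 0.641
t: 38.6
eef_pos: [0.628, 0.3928, 0.1666]
tool_rot: [0.5, 0.499, 0.502, -0.498]
contact_force: [-0.2, 0.6, 0.0]
gripper_width: 0.642
t: 38.8
eef_pos: [0.6314, 0.3852, 0.1667]
tool_rot: [-0.5, -0.5, -0.499, 0.501]
contact_force: [0.2, -0.8, -0.3]
gripper_width: 0.641
[0.6314 0.3855 0.167 ] 38.9
top box [ 0.5523  0.1423 -0.0361]
short (array([0.4709, 0.1399]), 64, np.float64(0.0015241205917806595)) in box frame mm [-81.2567  -5.3187]
eye (array([0.6263, 0.1436]), 107, np.float64(0.0015964641385012752)) in box frame mm [73.8753  4.0196]
bottle (array([ 0.5405, -0.0047]), 102, np.float64(0.001545950285339116)) in box frame mm 
dish (array([ 0.5412, -0.1479]), 207, np.float64(0.0017226917620345658)) in box frame mm 
long (array([ 0.5379, -0.1493]), 74, np.float64(0.0010649587539210562)) in box frame mm 
jar (array([0.7318, 0.0037]), 173, np.float64(0.0023973072568772985)) in box frame mm 
beaker (array([ 0.5033, -0.3739]), 203, np.float64(0.00404894075339134)) in box frame mm 
side box [0.5497 0.1421 0.0192]
short (array([0.4711, 0.14  ]), 144, np.float64(0.0005701645033266594)) in box frame mm [-78.5824  -0.5987]
eye (array([0.6288, 0.143 ]), 248, np.float64(0.0007674310202198959)) in box frame mm [79.1234 -0.6077]
bottle (array([ 0.5427, -0.0042]), 305, np.float64(0.0010196729162708293)) in box frame mm 
dish (array([ 0.5413, -0.1507]), 266, np.float64(0.002192813119947871)) in box frame mm 
long (array([ 0.5397, -0.1494]), 169, np.float64(0.0008834666224155178)) in box frame mm 
jar (array([0.7332, 0.0031]), 311, np.float64(0.0012561392354597939)) in box frame mm 
beaker (array([ 0.5066, -0.3797]), 264, np.float64(0.0024892122413076347)) in box frame mm
```

View pics/side23_c150_80.png

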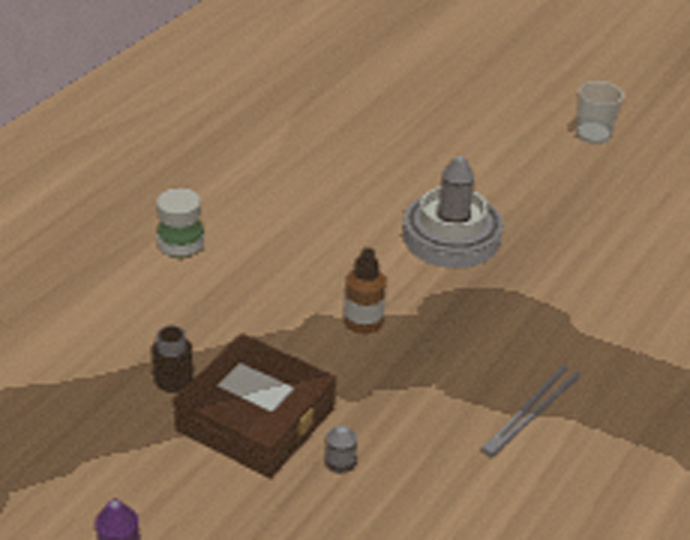

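View pics/top23.png

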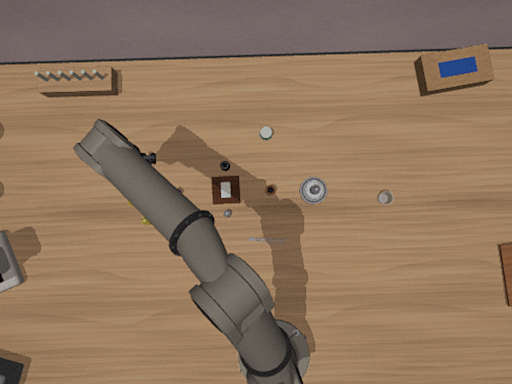

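```bash
python3 -c "
from station import bot
print(bot.hand_in())"
```

```text
the job is handed in; nothing more can be done
None
```

I carried out the layout in the order asked and handed it in at about 39 s; the hand-in gives no verdict. The highest contact force in the readings I took was about 16 N, as the bottle touched the bench.

All positions below are from the side camera:

| Part | Where it stands |
|---|---|
| White dish | about 1 mm from the stand's centre (measured before the long objective went in) |
| Long objective | about 1.5 mm from the dish centre, upright |
| Bottle | about 1.5 mm from the midpoint between stand and box |
| Eyepiece | behind the box, gap about 19.5 mm, less than 1 mm off the middle of that side |
| Short objective | in front of the clasp, gap about 19.5 mm, less than 1 mm off the middle of that side |

- **Left alone:** The jar and the beaker measured within about 1 mm of their first positions. The tweezers look unmoved in the pictures, but I did not measure them again. The look-alikes were not touched, as far as the pictures taken while working among them show.
- **Disagreements in the last check:** The top camera is coarse. It put the bottle, eyepiece and long objective up to 2.5 mm from the side camera's values.
- **Refits set aside:** The last refits of the box and the dish came out 2 to 5 mm off, because neighbouring parts got into the fit. The gaps above use the earlier clean measurements, which repeated to within 0.3 mm for the box.

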